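# Lay out washed model-car parts and turn on the drying air

## Robot

A 6-joint arm with a two-finger parallel gripper is mounted at the origin on the work surface. World frame = base frame: x ahead of the robot, y to its left, z up, the work surface at z = 0. Lengths are in m, angles in rad, forces in N, time in s.
With the tool pointing down it reaches from about 0.325 to 0.775 m from the base axis. Payload 5.5 kg.
Tool frame: the origin (TCP) lies on the centre line of the jaws, within the pads' length; the fingertips stand 22 mm ahead of it and the grasp point (between the pads) lies 3 mm ahead of it; z points along the fingers, y is the line along which they close (so a half turn about z gives the same grasp; the last joint's range is limited). The gripper opens to 88 mm and grips with 3 to 60 N. Pads are 20 mm wide; open, the fingers measure 115 mm over their backs; the gripper's body (75 mm by 178 mm) begins 61 mm behind the grasp point.
Start: joints at [1.207, 0.091, 1.231, -0, 1.82, -0.057], TCP at [0.181, 0.572, 0.245] pointing down, gripper open.
Joint ranges: [-2.87, 2.87], [-0.86, 2.18], [0.17, 2.46], [-1.51, 4.65], [0.06, 2.69], [-2.65, 2.65]. Speed limits (rad/s): [2.57, 2.57, 3.01, 3.14, 3.14, 3.14].

## Interface

Orientations are given as a unit quaternion [x, y, z, w].
In Python, from cell import sensors, viewer, hand_in gives the robot as it stands. The module is installed in compiled form; this text tells all that it offers.
- The arm moves only by the tool drive_tool, never from a script. Its argument "deltas" is a list of rows, each a list of 3 entries, a list of its own where there are three numbers: the shift along the world's x, y, z each as a share of 200 mm, from -1 to 1, then the turn about the world's z as a share of 360 degrees, from -1 to 1, then the opening, from -1 (shut) to 1 (fully open). In form: [[[x, y, z], yaw, gripper], ...]. A call has 1 to 5 rows; each row is the pose to reach, as a shift and turn from the pose commanded when the call began, turning the shorter way round; what a row does not reach only later rows make up. A row lasts 1/10 s, in which the tool goes at most 50 mm and 8.59 degrees, less where a joint would pass 70% of its speed; a pose out of reach is approached as far as the arm can. A call with a number of a shift or a turn outside -1 to 1 is refused whole. A call with a gripper value outside its range is refused whole. The fingers move at their own pace and stop on an object; the grip force is fixed at half the most. Time passes only in rows, so rows that repeat a pose let the fingers close. It gives the time, the measured TCP pose, the force, the opening and the grip force at its end, in the units of the state.
- sensors.observe(): the state, without advancing time (a new reading comes with each control period).
- viewer.get_image(name): name is "scene" or "top"; returns a dict with "frame" (384x512x3 uint8, red, green, blue), "K" (3x3 intrinsics, pixels), "world_from_camera" (4x4, takes a point from camera to world coordinates). Camera axes: x right, y up, looking along -z (the intrinsics and any distortion apply to the point x, -y, -z); pixel columns grow to the right and rows downward; lengths in m; the calibration is good to about 2 mm. A picture is of the moment at which its call begins. There is no depth.
- hand_in(): hands the job in; it is judged then, once.
The state is a dict: "clock": time; "joint_pos": joint angles; "joint_vel": joint speeds; "effort": joint torques, N m; "tool_pos": TCP position; "orientation": TCP orientation; "contact_force": force on the tool from outside, world axes, zero at the start; "ft_torque": the same for the moment, N m; "grip_width": finger opening in m; "grip_force": force on a finger pad.
Only numpy, scipy, OpenCV 4.12 (cv2) and the standard library are available. Lean on these libraries where they do the work, as an engineer would, in place of code of your own. Each camera call takes 0.05 s, during which the arm holds its last target. There are 200 camera calls.

## Task

Get this batch of washed model-car parts ready to dry: stack all the loose brake discs flat and centred on the round plate, and tip the wheel hubs out of the steel cup into the tray, then stand the empty cup upright again in the middle of its square rubber mat. Do it with the air valve closed; only when everything is in place turn its lever to half open (45 degrees). Leave the bottle, the screwdriver and the model car alone.

Things in the scene. Friction and masses are not known exactly. Their poses are not given: they have to be found in the camera images.
- tray: fixed open aluminium tray, 210 (its x) x 180 (its y) x 35 high, walls and floor 4 thick; origin: centre of its underside (sizes in mm)
- mat: fixed flat square black rubber mat, 100 x 100 x 4, the cup stands on it; origin: centre of its underside (table height) (sizes in mm)
- plate: fixed round aluminium plate, 68 diameter, 8 high; origin: centre of its underside, so its top is 8 above (sizes in mm)
- cup: loose straight round steel cup, open at the top, 64 outer diameter, 78 high, wall 3, floor 4 thick, about 160 g; at the start upright on the mat with the hubs in it; origin: centre of its underside, z axis points to its mouth (sizes in mm)
- hub0: loose spool-shaped aluminium wheel hub, 17 diameter, 16 long, 14 g; at the start in the cup; 3 to 5 of the five are present (None: absent); origin: centre of one end face, z along its axis to the other end (sizes in mm)
- hub1: loose spool-shaped aluminium wheel hub, 17 diameter, 16 long, 14 g; at the start in the cup; 3 to 5 of the five are present (None: absent); origin: centre of one end face, z along its axis to the other end (sizes in mm)
- hub2: loose spool-shaped aluminium wheel hub, 17 diameter, 16 long, 14 g; at the start in the cup; 3 to 5 of the five are present (None: absent); origin: centre of one end face, z along its axis to the other end (sizes in mm)
- hub3: loose spool-shaped aluminium wheel hub, 17 diameter, 16 long, 14 g; at the start in the cup; 3 to 5 of the five are present (None: absent); origin: centre of one end face, z along its axis to the other end (sizes in mm)
- hub4: loose spool-shaped aluminium wheel hub, 17 diameter, 16 long, 14 g; at the start in the cup; 3 to 5 of the five are present (None: absent); origin: centre of one end face, z along its axis to the other end (sizes in mm)
- disc0: loose flat steel brake disc, 52 diameter, 9 thick, 70 g; at the start flat on the table; 3 or 4 of the five are present (None: absent); origin: centre of its underside, z axis through its thickness (sizes in mm)
- disc1: loose flat steel brake disc, 52 diameter, 9 thick, 70 g; at the start flat on the table; 3 or 4 of the five are present (None: absent); origin: centre of its underside, z axis through its thickness (sizes in mm)
- disc2: loose flat steel brake disc, 52 diameter, 9 thick, 70 g; at the start flat on the table; 3 or 4 of the five are present (None: absent); origin: centre of its underside, z axis through its thickness (sizes in mm)
- disc3: loose flat steel brake disc, 52 diameter, 9 thick, 70 g; at the start flat on the table; 3 or 4 of the five are present (None: absent); origin: centre of its underside, z axis through its thickness (sizes in mm)
- disc4: loose flat steel brake disc, 52 diameter, 9 thick, 70 g; at the start flat on the table; 3 or 4 of the five are present (None: absent); origin: centre of its underside, z axis through its thickness (sizes in mm)
- valve (a joint): angle in rad of the ball valve's lever about a vertical axis, clockwise seen from above: 0 closed (lever across the pipe), 1.571 fully open (lever along the pipe); it stays where it is left; at the start between 0 and 0.12
- valve_axis (a point): point on the lever's vertical turning axis, at the lever's mid height (57 above the table); the valve block below it is fixed, 70 x 60 at its foot, and the brass pipe runs 45 to both sides along its y, top of the pipe at 34 (sizes in mm)
- valve_grip (a point): grip point on the black lever, 60 from the turning axis; the lever is a flat bar 13 wide and 10 high (52 to 62 above the table), reaching 82 from the axis; x axis points outwards along the lever (sizes in mm)
- bottle: bystander: loose white glue bottle, 36 diameter, 110 high; origin: centre of its underside (sizes in mm)
- screwdriver: bystander: loose screwdriver lying on the table; origin under its middle
- car: bystander: loose white model car, 130 x 60 x 41; origin: centre of its underside (sizes in mm)
Things that resemble listed ones, but are neither listed nor needed, are in the scene too. What is shaped like the disc2 but purple or red is not meant.

How it is judged:
On the way, in this order (a step that is already met when the one before it is completed fails the run):
1. the cup is tipped over the tray, with the valve closed (angle between cup's own z axis and vertical above 1.3 rad and horizontal distance between cup and tray below 0.16 m and value of joint valve below 0.25 rad), for 0.1 s.
2. discs stacked on the plate, hubs in the tray and the cup upright on its mat, with the valve still closed (horizontal distance between each of disc0, disc1, disc2, disc3, disc4 and plate below 0.008 m and height (world z) of each of disc0, disc1, disc2, disc3, disc4 below 0.06 m and angle between the z axis of each of disc0, disc1, disc2, disc3, disc4 and the z axis of plate, either way round below 0.1 rad and x of hub0 in the frame of tray between -0.103 and 0.103 m and y of hub0 in the frame of tray between -0.088 and 0.088 m and z of each of hub0, hub1, hub2, hub3, hub4 in the frame of tray below 0.04 m and x of hub1 in the frame of tray between -0.103 and 0.103 m and y of hub1 in the frame of tray between -0.088 and 0.088 m and x of hub2 in the frame of tray between -0.103 and 0.103 m and y of hub2 in the frame of tray between -0.088 and 0.088 m and x of hub3 in the frame of tray between -0.103 and 0.103 m and y of hub3 in the frame of tray between -0.088 and 0.088 m and x of hub4 in the frame of tray between -0.103 and 0.103 m and y of hub4 in the frame of tray between -0.088 and 0.088 m and angle between cup's own z axis and vertical below 0.08 rad and height (world z) of cup below 0.008 m and x of cup in the frame of mat between -0.025 and 0.025 m and y of cup in the frame of mat between -0.025 and 0.025 m and linear speed of each of cup, disc0, disc1, disc2, disc3, disc4 below 0.03 m/s and value of joint valve below 0.25 rad), for 0.2 s.
At the end, for the whole second after the job is handed in: every disc flat in the stack, centre within 8 mm of the plate's axis; every hub in the tray; cup upright on the mat, within 25 mm of its centre along each side; valve at 45 degrees, give or take 7.5; all at rest and released (horizontal distance between each of disc0, disc1, disc2, disc3, disc4 and plate below 0.008 m and height (world z) of each of disc0, disc1, disc2, disc3, disc4 below 0.06 m and angle between the z axis of each of disc0, disc1, disc2, disc3, disc4 and the z axis of plate, either way round below 0.1 rad and x of hub0 in the frame of tray between -0.103 and 0.103 m and y of hub0 in the frame of tray between -0.088 and 0.088 m and z of each of hub0, hub1, hub2, hub3, hub4 in the frame of tray below 0.04 m and x of hub1 in the frame of tray between -0.103 and 0.103 m and y of hub1 in the frame of tray between -0.088 and 0.088 m and x of hub2 in the frame of tray between -0.103 and 0.103 m and y of hub2 in the frame of tray between -0.088 and 0.088 m and x of hub3 in the frame of tray between -0.103 and 0.103 m and y of hub3 in the frame of tray between -0.088 and 0.088 m and x of hub4 in the frame of tray between -0.103 and 0.103 m and y of hub4 in the frame of tray between -0.088 and 0.088 m and angle between cup's own z axis and vertical below 0.08 rad and height (world z) of cup below 0.008 m and x of cup in the frame of mat between -0.025 and 0.025 m and y of cup in the frame of mat between -0.025 and 0.025 m and linear speed of each of cup, disc0, disc1, disc2, disc3, disc4 below 0.03 m/s and value of joint valve between 0.655 and 0.915 rad); the robot touches nothing.
It fails at once if the bottle is moved more than 3 cm (distance of bottle from where it was at the start of the episode above 0.03 m).
It fails at once if the screwdriver is moved more than 3 cm (distance of screwdriver from where it was at the start of the episode above 0.03 m).
It fails at once if the car is moved more than 3 cm (distance of car from where it was at the start of the episode above 0.03 m).
Of hub0, hub1, hub2, hub3, hub4 only 3 to 5 are there at a start; the rules pass over those that are not, and their reading is None.
Of disc0, disc1, disc2, disc3, disc4 only 3 to 4 are there at a start; the rules pass over those that are not, and their reading is None.
At some moment in a run one of disc0, disc1, disc2, disc3, disc4 may be knocked a few centimetres aside while the robot is not near it.
It also fails if it takes over 208 s, if anything falls off the work surface, if the arm or the gripper's body presses on something with over 40 N, if the wrist force passes 120 N, or if a joint passes its speed limit or range.

## Working session

There is one attempt and no reset: what is moved stays moved. The work goes in short steps, Python scripts to look and compute and a tool call to move; the robot and the scene stay as the last step left them, time stands still between calls to the robot, and variables do not carry over. Pictures are saved under pics/ and viewed, at most 14 in all, crops included, and the job is handed in when it is done.

Besides the shell and the picture viewer there is one more tool, called after "Request:" by a JSON object that holds its "fn" and its "kwargs", one argument or row to a line. drive_tool: Moves the arm, as the interface text tells. Shift numbers are shares of 200 mm and turn numbers shares of 360 degrees, none past 1 either way. Its arguments: {"type":"object","properties":{"deltas":{"type":"array","items":{"type":"array"}}},"required":["deltas"]}

```bash
mkdir -p pics
cat > h.py <<'E'
import numpy as np, cv2
from cell import sensors, viewer, hand_in
def grab(name, fn=None):
    d=viewer.get_image(name); 
    if fn: cv2.imwrite('pics/'+fn, cv2.cvtColor(d['frame'],cv2.COLOR_RGB2BGR))
    return d
def ray(d,u,v):
    K=d['K'];T=d['world_from_camera']
    c=np.array([(u-K[0,2])/K[0,0],-(v-K[1,2])/K[1,1],-1.])
    return T[:3,3],T[:3,:3]@c
def onz(d,u,v,z):
    o,r=ray(d,u,v); return o+r*(z-o[2])/r[2]
def proj(d,p):
    K=d['K'];T=d['world_from_camera']
    c=T[:3,:3].T@(np.asarray(p)-T[:3,3]); c=c/-c[2]
    return K[0,0]*c[0]+K[0,2], K[1,2]-K[1,1]*c[1]
E
python3 - <<'E'
from h import *
for n in('top','scene'):
    d=grab(n); print(n,d['K'].round(1).tolist(),d['world_from_camera'].round(3).tolist(),[k for k in d])
    cv2.imwrite(f'pics/{n}0.png',cv2.resize(cv2.cvtColor(d['frame'],cv2.COLOR_RGB2BGR),(800,600),interpolation=cv2.INTER_CUBIC))
    np.save(n+'0.npy',d['frame'])
s=sensors.observe();print({k:np.round(v,3).tolist() for k,v in s.items()})
E
```

```text
top [[434.1, 0.0, 262.9], [0.0, 434.1, 191.8], [0.0, 0.0, 1.0]] [[0.013, 0.989, -0.151, 0.386], [-1.0, 0.016, 0.02, 0.022], [0.023, 0.15, 0.988, 1.247], [0.0, 0.0, 0.0, 1.0]] ['frame', 'K', 'world_from_camera']
scene [[481.4, 0.0, 250.8], [0.0, 481.4, 191.2], [0.0, 0.0, 1.0]] [[0.134, -0.723, 0.677, 1.486], [0.991, 0.101, -0.088, -0.086], [-0.005, 0.683, 0.73, 1.023], [0.0, 0.0, 0.0, 1.0]] ['frame', 'K', 'world_from_camera']
{'clock': 0.1, 'joint_pos': [1.207, 0.092, 1.232, 0.0, 1.82, -0.057], 'joint_vel': [0.0, 0.0, -0.002, 0.001, -0.001, 0.001], 'effort': [0.003, -44.786, -40.757, 0.07, 0.028, -0.0], 'tool_pos': [0.181, 0.572, 0.244], 'orientation': [0.153, 0.988, -0.001, -0.0], 'contact_force': [-0.134, -0.816, -0.27], 'ft_torque': [0.043, -0.022, 0.015], 'grip_force': 0.0, 'grip_width': 0.088}
```

View pics/top0.png

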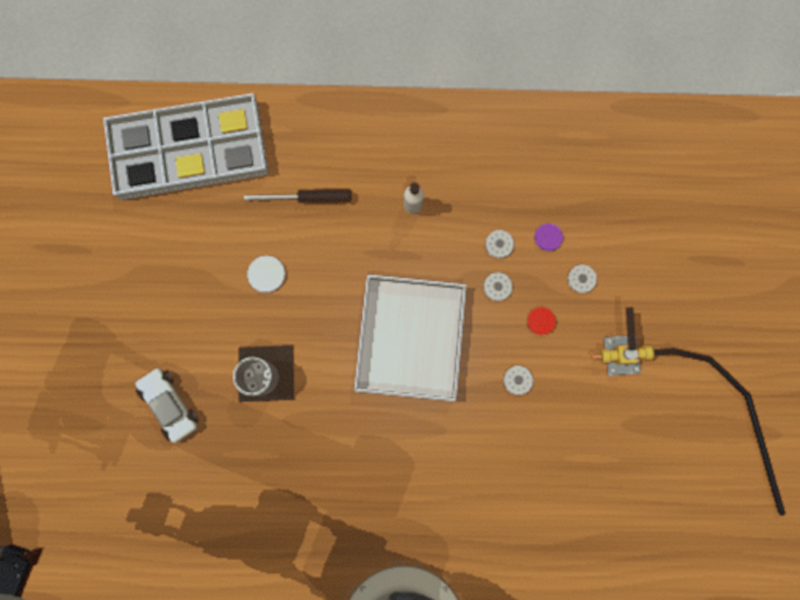

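View pics/scene0.png

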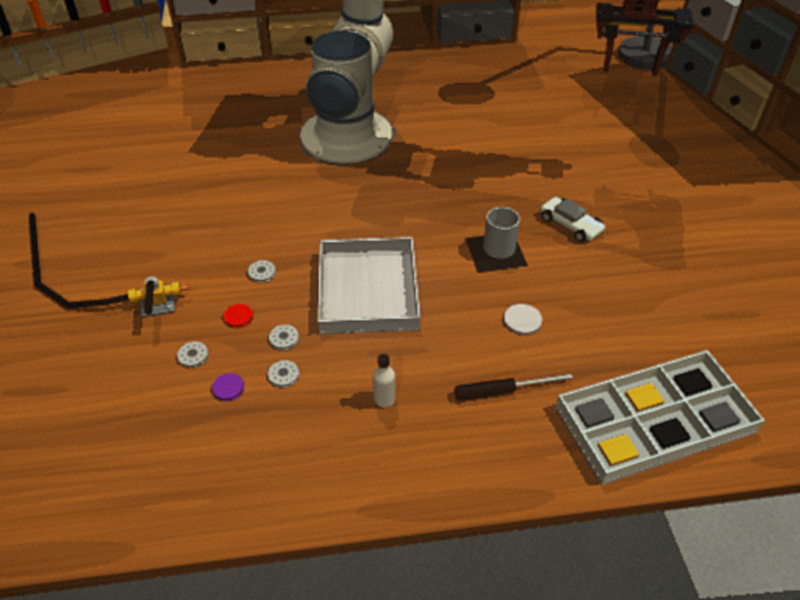

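The top view (800 px scale) shows four steel discs at (499,243), (498,286), (582,279) and (518,380). The round things that could be mistaken for them are purple (548,237), red (541,320) and the plate (266,274). The tray is at (411,338), the cup at (255,377) on the mat at (266,373), and the valve at (628,354) with its lever pointing ahead, across the pipe. The scene view agrees.

```bash
cat > meas.py <<'E'
from h import *
def blobs(d,lo,hi,amin,amax):
    hsv=cv2.cvtColor(d['frame'],cv2.COLOR_RGB2HSV)
    m=cv2.inRange(hsv,lo,hi)
    cs,_=cv2.findContours(m,cv2.RETR_EXTERNAL,cv2.CHAIN_APPROX_NONE)
    return [c for c in cs if amin<cv2.contourArea(c)<amax]
E
python3 - <<'E'
from meas import *
for n,top in(('top',1),('scene',0)):
    d=grab(n)
    print(n)
    for c in blobs(d,(0,0,90),(180,90,255),100,9000):
        x,y,w,h=cv2.boundingRect(c); r=cv2.minAreaRect(cv2.convexHull(c)); cc=r[0]
        (ex,ey),_,_=cv2.fitEllipse(c)
        p=onz(d,ex,ey,.009); print((round(ex*1.5625),round(ey*1.5625)),w,h,'A',cv2.contourArea(c),'z9',p.round(4)[:2], 'rect z35',onz(d,*cc,.035).round(4)[:2],np.round(r[1],1),round(r[2],1))
d=grab('top')
f=cv2.cvtColor(d['frame'],cv2.COLOR_RGB2BGR)
a=cv2.resize(f[140:270,145:310],None,fx=2.4,fy=2.4,interpolation=cv2.INTER_CUBIC)
b=cv2.resize(f[140:270,310:430],None,fx=2.4,fy=2.4,interpolation=cv2.INTER_CUBIC)
cv2.imwrite('pics/c1.png',np.hstack([a,b]))
hsv=cv2.cvtColor(d['frame'],cv2.COLOR_RGB2HSV)
# mat (dark) and valve lever
m=cv2.inRange(hsv,(0,0,0),(180,255,45))
for c in cv2.findContours(m,cv2.RETR_EXTERNAL,cv2.CHAIN_APPROX_NONE)[0]:
    if cv2.contourArea(c)>25:
        r=cv2.minAreaRect(c);bx=cv2.boxPoints(r); print('dark',np.round(np.array(r[0])*1.5625),np.round(r[1],1),[onz(d,*q,.004).round(3)[:2].tolist() for q in bx],'z62',[onz(d,*q,.062).round(3)[:2].tolist() for q in bx])
E
```

```text
top
(403, 585) 69 22 A 892.5 z9 [0.0742 0.0039] rect z35 [0.085  0.0034] [21. 68.] 90.0
(165, 405) 40 48 A 845.5 z9 [0.3771 0.4328] rect z35 [0.3775 0.4239] [47.3 20.1] 57.4
(518, 380) 19 19 A 263.5 z9 [ 0.4303 -0.2003] rect z35 [ 0.4294 -0.195 ] [18. 18.] 90.0
(621, 368) 22 10 A 127.0 z9 [ 0.4537 -0.391 ] rect z35 [ 0.4544 -0.3854] [ 9.  20.9] 85.9
(252, 375) 25 26 A 476.5 z9 [0.4316 0.2814] rect z35 [0.43   0.2763] [25. 24.] 90.0
(410, 338) 72 81 A 4814.5 z9 [ 0.5043 -0.0041] rect z35 [ 0.5024 -0.0038] [65.9 75.7] 5.9
(497, 286) 19 19 A 255.0 z9 [ 0.6029 -0.1642] rect z35 [ 0.5984 -0.1598] [18. 18.] 90.0
(582, 278) 19 19 A 248.0 z9 [ 0.6204 -0.3226] rect z35 [ 0.6154 -0.3159] [17.7 17.7] 45.0
(266, 273) 25 24 A 438.0 z9 [0.6197 0.265 ] rect z35 [0.6158 0.2598] [23. 24.] 90.0
(499, 243) 18 18 A 239.0 z9 [ 0.6843 -0.1683] rect z35 [ 0.6785 -0.1646] [17. 17.] 90.0
(412, 199) 13 18 A 140.0 z9 [ 0.7664 -0.0044] rect z35 [ 0.7585 -0.0043] [17. 12.] 90.0
(184, 146) 106 69 A 5223.0 z9 [0.8631 0.4295] rect z35 [0.8524 0.4214] [ 54.1 100.6] 80.5
scene
(740, 544) 87 67 A 4454.0 z9 [1.0835 0.4
[... 1229 characters left out ...]
17] rect z35 [-0.5475  0.1118] [11. 19.] 90.0
dark [ 16. 570.] [23.7 31.4] [[0.058, 0.707], [0.137, 0.699], [0.126, 0.635], [0.047, 0.644]] z62 [[0.073, 0.675], [0.149, 0.667], [0.138, 0.607], [0.062, 0.615]]
dark [747. 425.] [119.4  21.3] [[0.483, -0.511], [0.516, -0.566], [0.229, -0.724], [0.199, -0.67]] z62 [[0.479, -0.486], [0.51, -0.539], [0.237, -0.69], [0.208, -0.638]]
dark [141. 174.] [11.3 15.1] [[0.821, 0.534], [0.829, 0.491], [0.795, 0.483], [0.787, 0.526]] z62 [[0.8, 0.51], [0.809, 0.469], [0.776, 0.461], [0.768, 0.502]]
dark [185. 129.] [11.3 15.1] [[0.912, 0.459], [0.92, 0.415], [0.885, 0.407], [0.877, 0.451]] z62 [[0.887, 0.438], [0.895, 0.396], [0.862, 0.389], [0.854, 0.431]]
```

View pics/c1.png

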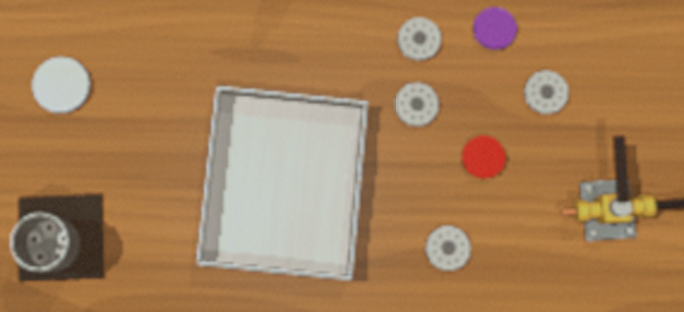

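The crop confirms four grey discs with holes; the red and purple ones are plain. The cup sits on the left half of the mat and shows about 4 hubs. The lever points away from the robot. Next I'll measure precisely.

```bash
cat >> meas.py <<'E'
def discs(show=True):
    out={}
    for n in('top','scene'):
        d=grab(n); L=[]
        for c in blobs(d,(0,0,90),(180,90,255),100,600):
            (x,y),_,_=cv2.fitEllipse(c); p=onz(d,x,y,.0045)
            if .3<p[0]<.8 and abs(p[1])<.4: L.append(p[:2])
        out[n]=L
    for p in out['top']:
        q=min(out['scene'],key=lambda q:np.linalg.norm(q-p))
        if np.linalg.norm(q-p)<.012: print('disc/plate',((p+q)/2).round(4),'diff',(q-p).round(4))
E
python3 - <<'E'
from meas import *
discs()
d=grab('top');f=d['frame']
for c in blobs(d,(0,0,90),(180,90,255),4000,5200):
    b=cv2.boxPoints(cv2.minAreaRect(c)); P=np.array([onz(d,*q,.035)[:2] for q in b])
    if abs(P.mean(0)[1])<.1:
        print('tray',P.round(4).tolist(),P.mean(0).round(4)); e=P-np.roll(P,1,0); print([ (round(np.hypot(*v),4),round(np.degrees(np.arctan2(v[1],v[0])),1)) for v in e])
for c in blobs(d,(0,0,90),(180,90,255),400,600):
    (x,y),ax,_=cv2.fitEllipse(c)
    if y>220: print('cup rim',x,y,ax,onz(d,x,y,.078))
hsv=cv2.cvtColor(f,cv2.COLOR_RGB2HSV)
def dark(v,x0,y0,x1,y1):
    m=cv2.inRange(hsv,(0,0,0),(180,255,v)); k=np.zeros_like(m); k[y0:y1,x0:x1]=m[y0:y1,x0:x1]
    return max(cv2.findContours(k,cv2.RETR_EXTERNAL,cv2.CHAIN_APPROX_NONE)[0],key=cv2.contourArea)
c=dark(70,140,210,200,265); r=cv2.minAreaRect(c); P=np.array([onz(d,*q,.004)[:2] for q in cv2.boxPoints(r)]); print('mat',P.round(4).tolist(),P.mean(0).round(4))
c=dark(70,395,190,410,226); r=cv2.minAreaRect(c); P=np.array([onz(d,*q,.062)[:2] for q in cv2.boxPoints(r)]); print('lever',P.round(4).tolist(),r)
E
```

```text
disc/plate [ 0.431  -0.2015] diff [ 0.0012 -0.0009]
disc/plate [ 0.6042 -0.1655] diff [ 0.0006 -0.0012]
disc/plate [ 0.6216 -0.3242] diff [ 0.0009 -0.0009]
disc/plate [0.6209 0.2651] diff [ 0.0007 -0.0017]
disc/plate [ 0.6858 -0.1694] diff [ 0.001  -0.0006]
tray [[0.4057, 0.0964], [0.6178, 0.0805], [0.602, -0.1061], [0.3901, -0.0853]] [ 0.5039 -0.0036]
[(np.float64(0.1824), np.float64(85.1)), (np.float64(0.2127), np.float64(-4.3)), (np.float64(0.1873), np.float64(-94.8)), (np.float64(0.2129), np.float64(174.4))]
cup rim 161.10879516601562 240.3131561279297 (24.373579025268555, 24.964069366455078) [0.42889252 0.26697563 0.078     ]
mat [[0.4832, 0.3051], [0.4846, 0.2115], [0.3886, 0.2077], [0.3874, 0.3003]] [0.436  0.2562]
lever [[0.5552, -0.3865], [0.5559, -0.3978], [0.4861, -0.3987], [0.4854, -0.3875]] ((403.6484069824219, 210.46755981445312), (25.168561935424805, 4.044947147369385), 87.1375961303711)
```

Request:
{"fn": "drive_tool", "kwargs": {
  "deltas": [
    [[0.62, -0.76, 0], -0.11, 1],
    [[0.62, -0.76, 0], -0.11, 1],
    [[0.62, -0.76, 0], -0.11, 1],
    [[0.62, -0.76, 0], -0.11, 1],
    [[0.62, -0.76, 0], -0.11, 1]
  ]
}}

```text
clock: 0.9
tool_pos: [0.3084, 0.4164, 0.2452]
orientation: [0.484, 0.875, 0.0, 0.001]
contact_force: [-0.5, 1.5, -0.2]
grip_width: 0.0879
grip_force: 0.0
```

Request:
{"fn": "drive_tool", "kwargs": {
  "deltas": [
    [[0.62, -0.765, 0], -0.1044, 1],
    [[0.62, -0.765, 0], -0.1044, 1],
    [[0.62, -0.765, 0], -0.1044, 1],
    [[0.62, -0.765, 0], -0.1044, 1],
    [[0.62, -0.765, -0.2], -0.1044, 1]
  ]
}}

```text
clock: 1.4
tool_pos: [0.4342, 0.2638, 0.2101]
orientation: [0.74, 0.673, 0.005, 0.002]
contact_force: [-0.2, 0.2, 0.9]
grip_width: 0.0875
grip_force: 0.0
```

Request:
{"fn": "drive_tool", "kwargs": {
  "deltas": [
    [[0, 0, -0.2], 0, 1],
    [[0, 0, -0.35], 0, 1],
    [[0, 0, -0.5], 0, 1],
    [[0, 0, -0.6], 0, 1],
    [[0, 0, -0.715], 0, 1]
  ]
}}

```text
clock: 1.9
tool_pos: [0.4292, 0.2669, 0.0608]
orientation: [0.736, 0.677, 0.0, 0.0]
contact_force: [0.2, 0.3, 0.5]
grip_width: 0.0879
grip_force: 0.0
```

Request:
{"fn": "drive_tool", "kwargs": {
  "deltas": [
    [[0, 0, 0], 0, 1],
    [[0, 0, 0], 0, -1],
    [[0, 0, 0], 0, -1],
    [[0, 0, 0], 0, -1],
    [[0, 0, 0], 0, -1]
  ]
}}

```text
clock: 2.4
tool_pos: [0.43, 0.2674, 0.0633]
orientation: [0.736, 0.677, 0.001, 0.0]
contact_force: [0.9, -0.1, 3.0]
grip_width: 0.0644
grip_force: 30.0
```

Request:
{"fn": "drive_tool", "kwargs": {
  "deltas": [
    [[0, 0, 0.15], 0, -1],
    [[0.08, -0.12, 0.15], 0, -1],
    [[0.2, -0.3, 0.15], 0, -1],
    [[0.32, -0.48, 0.15], 0, -1],
    [[0.435, -0.6575, 0.15], 0, -1]
  ]
}}

```text
clock: 2.9
tool_pos: [0.5168, 0.1342, 0.0917]
orientation: [0.736, 0.677, 0.0, -0.0]
contact_force: [0.5, 1.0, -1.7]
grip_width: 0.0641
grip_force: 30.0
```

Request:
{"fn": "drive_tool", "kwargs": {
  "deltas": [
    [[0, 0, 0], 0, -1],
    [[0, 0, -0.05], 0, -1],
    [[0, 0, -0.09], 0, -1],
    [[0, 0, -0.13], 0, -1],
    [[0, 0, -0.13], 0, -1]
  ]
}}

```text
clock: 3.4
tool_pos: [0.5146, 0.1363, 0.0634]
orientation: [0.735, 0.678, -0.001, -0.001]
contact_force: [-0.9, 0.8, -2.0]
grip_width: 0.0643
grip_force: 30.0
```

Run:
```python
from meas import *
s=sensors.observe(); print(s['tool_pos'].round(4) if hasattr(s['tool_pos'],'round') else s['tool_pos'],s['contact_force'])
d=grab('scene'); f=cv2.cvtColor(d['frame'],cv2.COLOR_RGB2BGR)
cv2.imwrite('pics/p1.png',cv2.resize(f[90:230,180:360],None,fx=4,fy=4,interpolation=cv2.INTER_CUBIC))
c=np.array([.504,-.004]);n=np.array([.084,.9965])
prev=None
for th in range(0,121,10):
    t=np.radians(th);S=90+32*np.cos(t)-28*np.sin(t);Z=35+32*np.sin(t)+28*np.cos(t)+3
    p=np.r_[c+n*S/1000,Z/1000]; print(th,p.round(4),((p-np.array([.516,.1355,.066]))/.2).round(3))
```

```text
[0.5146 0.1363 0.0634] [-0.89965729  0.77612415 -1.97494122]
0 [0.5142 0.1176 0.066 ] [-0.009 -0.09   0.   ]
10 [0.5138 0.1122 0.0711] [-0.011 -0.116  0.026]
20 [0.5133 0.1061 0.0753] [-0.014 -0.147  0.046]
30 [0.5127 0.0993 0.0782] [-0.016 -0.181  0.061]
40 [0.5121 0.0922 0.08  ] [-0.019 -0.217  0.07 ]
50 [0.5115 0.0848 0.0805] [-0.023 -0.253  0.073]
60 [0.5109 0.0775 0.0797] [-0.026 -0.29   0.069]
70 [0.5103 0.0704 0.0776] [-0.029 -0.326  0.058]
80 [0.5097 0.0637 0.0744] [-0.031 -0.359  0.042]
90 [0.5092 0.0578 0.07  ] [-0.034 -0.389  0.02 ]
100 [0.5088 0.0527 0.0647] [-0.036 -0.414 -0.007]
110 [0.5084 0.0486 0.0585] [-0.038 -0.435 -0.038]
120 [0.5082 0.0456 0.0517] [-0.039 -0.45  -0.071]
```

View pics/p1.png

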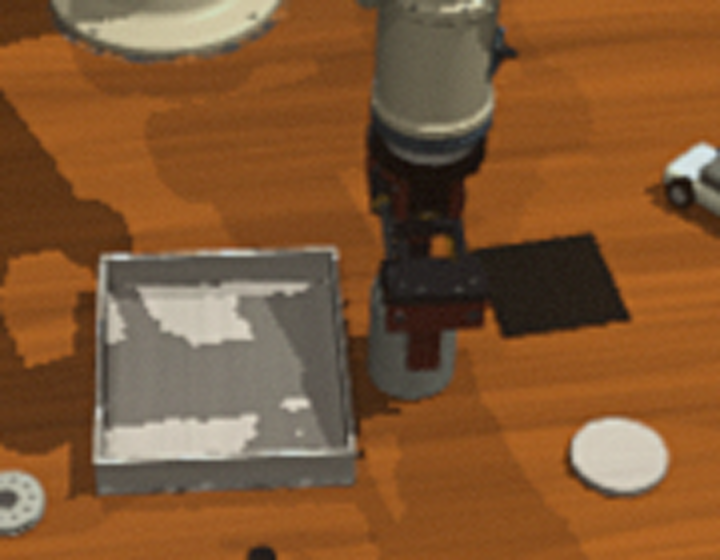

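The cup is held upright just outside the tray's left wall (crop pixel 410,350). I'll roll it over the wall edge now.

Request:
{"fn": "drive_tool", "kwargs": {
  "deltas": [
    [[-0.004, -0.045, 0], 0, -1],
    [[-0.009, -0.09, 0], 0, -1],
    [[-0.01, -0.103, 0.013], 0, -1],
    [[-0.011, -0.116, 0.026], 0, -1],
    [[-0.012, -0.131, 0.036], 0, -1]
  ]
}}

```text
clock: 3.95
tool_pos: [0.5131, 0.1111, 0.0729]
orientation: [0.736, 0.677, 0.001, -0.002]
contact_force: [-2.4, 9.0, -3.9]
grip_width: 0.0636
grip_force: 30.0
```

Request:
{"fn": "drive_tool", "kwargs": {
  "deltas": [
    [[-0.002, -0.016, 0.01], 0, -1],
    [[-0.003, -0.032, 0.018], 0, -1],
    [[-0.004, -0.05, 0.025], 0, -1],
    [[-0.006, -0.068, 0.031], 0, -1],
    [[-0.007, -0.086, 0.034], 0, -1]
  ]
}}

```text
clock: 4.45
tool_pos: [0.5118, 0.094, 0.0804]
orientation: [0.735, 0.678, 0.002, -0.002]
contact_force: [-2.6, 10.6, -0.8]
grip_width: 0.0621
grip_force: 30.0
```

Run:
```python
from meas import *
d=grab('scene'); f=cv2.cvtColor(d['frame'],cv2.COLOR_RGB2BGR)
cv2.imwrite('pics/p2.png',cv2.resize(f[120:220,190:320],None,fx=5,fy=5,interpolation=cv2.INTER_CUBIC))
```

```text
(no output)
```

View pics/p2.png

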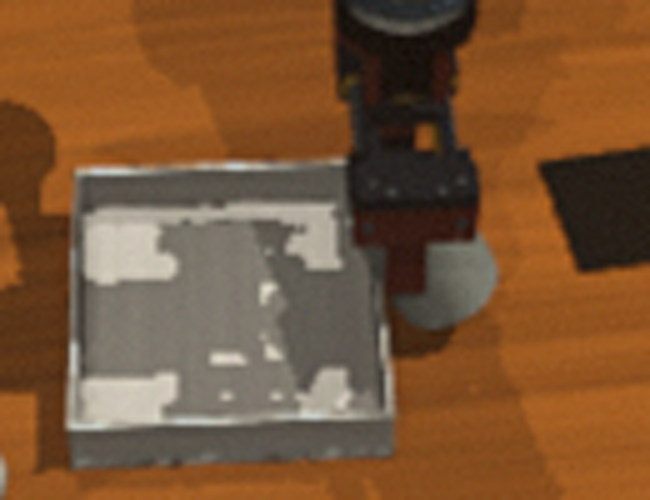

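The cup leans about 45° over the wall (crop pixel 445,280). The pads have slipped a few mm off its diameter. I'll continue with a longer lever arm, so the wall force drops.

Request:
{"fn": "drive_tool", "kwargs": {
  "deltas": [
    [[-0.002, -0.02, 0.04], 0, -1],
    [[-0.004, -0.039, 0.078], 0, -1],
    [[-0.006, -0.064, 0.076], 0, -1],
    [[-0.008, -0.089, 0.073], 0, -1],
    [[-0.01, -0.113, 0.066], 0, -1]
  ]
}}

```text
clock: 5.0
tool_pos: [0.5116, 0.0705, 0.0959]
orientation: [0.736, 0.677, 0.003, 0.0]
contact_force: [-0.2, 4.6, 6.0]
grip_width: 0.0619
grip_force: 30.0
```

Request:
{"fn": "drive_tool", "kwargs": {
  "deltas": [
    [[-0.002, -0.024, -0.008], 0, -1],
    [[-0.004, -0.047, -0.018], 0, -1],
    [[-0.005, -0.069, -0.03], 0, -1],
    [[-0.007, -0.089, -0.044], 0, -1],
    [[-0.009, -0.109, -0.06], 0, -1]
  ]
}}

```text
clock: 5.5
tool_pos: [0.5102, 0.0476, 0.0839]
orientation: [0.736, 0.677, 0.003, 0.001]
contact_force: [0.6, 1.4, 6.7]
grip_width: 0.062
grip_force: 30.0
```

Run:
```python
from meas import *
d=grab('scene'); f=cv2.cvtColor(d['frame'],cv2.COLOR_RGB2BGR)
a=cv2.resize(f[120:220,200:310],None,fx=3.6,fy=3.6,interpolation=cv2.INTER_CUBIC)
d=grab('top'); f=cv2.cvtColor(d['frame'],cv2.COLOR_RGB2BGR)
b=cv2.resize(f[170:270,200:310],None,fx=3.6,fy=3.6,interpolation=cv2.INTER_CUBIC)
cv2.imwrite('pics/p3.png',np.hstack([a,b]))
```

```text
(no output)
```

View pics/p3.png

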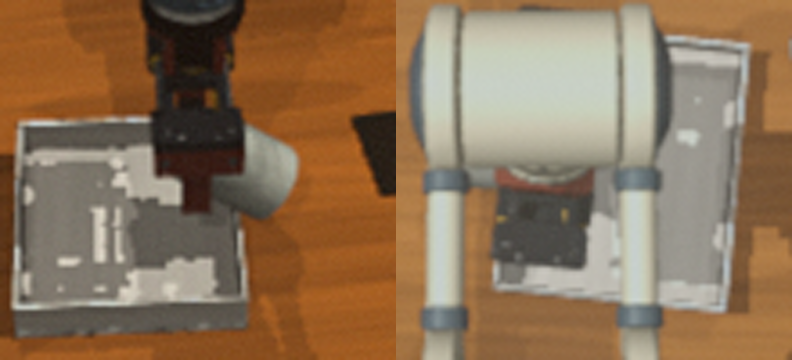

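The scene crop shows the cup about 75° over at (265,170), with its mouth towards the tray. I'll continue to about 115°.

Request:
{"fn": "drive_tool", "kwargs": {
  "deltas": [
    [[-0.002, -0.018, -0.018], 0, -1],
    [[-0.003, -0.035, -0.0365], 0, -1],
    [[-0.004, -0.049, -0.057], 0, -1],
    [[-0.006, -0.0625, -0.0785], 0, -1],
    [[-0.007, -0.073, -0.1], 0, -1]
  ]
}}

```text
clock: 6.1
tool_pos: [0.5086, 0.0321, 0.0634]
orientation: [0.736, 0.677, 0.001, 0.002]
contact_force: [-0.6, -1.9, 7.4]
grip_width: 0.062
grip_force: 30.0
```

Request:
{"fn": "drive_tool", "kwargs": {
  "deltas": [
    [[-0.001, -0.01, -0.0245], 0, -1],
    [[-0.002, -0.016, -0.048], 0, -1],
    [[-0.003, -0.0215, -0.073], 0, -1],
    [[-0.003, -0.0215, -0.073], 0, -1],
    [[-0.003, -0.0215, -0.073], 0, -1]
  ]
}}

```text
clock: 6.6
tool_pos: [0.508, 0.0272, 0.0484]
orientation: [0.736, 0.677, 0.001, 0.002]
contact_force: [0.5, -4.2, 4.9]
grip_width: 0.0619
grip_force: 30.0
```

```bash
cat > duo.py <<'E'
from meas import *
import sys
def duo(fn,sx=(200,120),tx=(200,170)):
    o=[]
    for n,(x,y) in(('scene',sx),('top',tx)):
        f=cv2.cvtColor(grab(n)['frame'],cv2.COLOR_RGB2BGR); o.append(cv2.resize(f[y:y+100,x:x+110],None,fx=3.6,fy=3.6,interpolation=cv2.INTER_CUBIC))
    cv2.imwrite('pics/'+fn,np.hstack(o))
E
python3 -c "
from duo import *
duo('p4.png')"
```

```text
(no output)
```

View pics/p4.png

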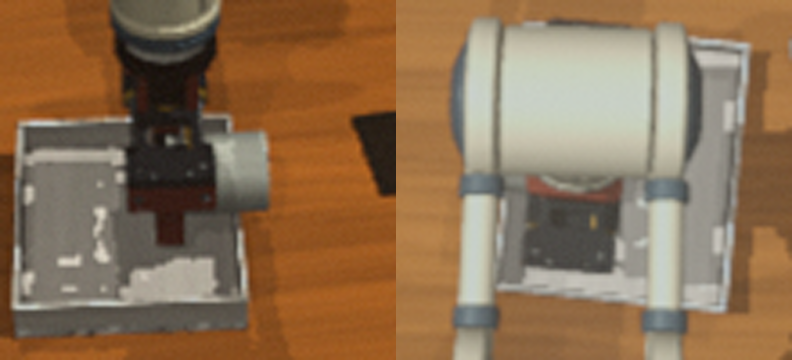

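Scene crop: the floor of the cup sticks out at (268,170) and the tilt works out near 99°. No hubs are out yet, so I'll lift slightly and shake along the cup's axis.

Request:
{"fn": "drive_tool", "kwargs": {
  "deltas": [
    [[0, 0, 0.15], 0, -1],
    [[0.02, 0.2, 0.15], 0, -1],
    [[0, 0, 0.15], 0, -1],
    [[0.02, 0.2, 0.15], 0, -1],
    [[0, 0, 0.15], 0, -1]
  ]
}}

```text
clock: 7.2
tool_pos: [0.5066, 0.0369, 0.0763]
orientation: [0.732, 0.682, 0.002, -0.002]
contact_force: [-0.4, 0.5, -2.3]
grip_width: 0.0617
grip_force: 30.0
```

Request:
{"fn": "drive_tool", "kwargs": {
  "deltas": [
    [[0.02, 0.2, 0], 0, -1],
    [[0, 0, 0], 0, -1],
    [[0.02, 0.2, 0], 0, -1],
    [[0, 0, 0], 0, -1],
    [[0, 0, 0], 0, -1]
  ]
}}

```text
clock: 7.7
tool_pos: [0.5061, 0.0273, 0.0762]
orientation: [0.736, 0.678, -0.001, 0.001]
contact_force: [-0.5, -0.5, -2.0]
grip_width: 0.0618
grip_force: 30.0
```

```bash
python3 -c "
from duo import *
duo('p5.png')"
```

```text
(no output)
```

View pics/p5.png

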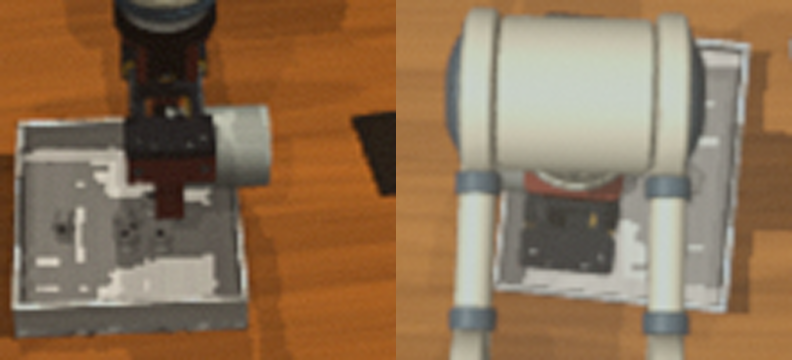

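Hubs are now out on the tray floor, at crop pixels (62,228), (128,230) and (160,235). I'll shake more to be sure the cup is empty.

Request:
{"fn": "drive_tool", "kwargs": {
  "deltas": [
    [[0.02, 0.25, 0.05], 0, -1],
    [[0, 0, 0.05], 0, -1],
    [[0.02, 0.25, 0.05], 0, -1],
    [[0, 0, 0.05], 0, -1],
    [[0.02, 0.25, 0.05], 0, -1]
  ]
}}

```text
clock: 8.3
tool_pos: [0.5121, 0.0645, 0.0863]
orientation: [0.743, 0.669, -0.002, 0.003]
contact_force: [2.2, 1.6, -1.6]
grip_width: 0.0622
grip_force: 30.0
```

Request:
{"fn": "drive_tool", "kwargs": {
  "deltas": [
    [[-0.02, -0.25, 0], 0, -1],
    [[0, 0, 0], 0, -1],
    [[-0.02, -0.25, 0], 0, -1],
    [[0, 0, 0], 0, -1],
    [[-0.02, -0.25, 0], 0, -1]
  ]
}}

```text
clock: 8.8
tool_pos: [0.5066, 0.0427, 0.0864]
orientation: [0.729, 0.684, 0.003, -0.003]
contact_force: [1.1, -1.7, -1.1]
grip_width: 0.0623
grip_force: 30.0
```

Request:
{"fn": "drive_tool", "kwargs": {
  "deltas": [
    [[0, 0.2, 0.2], 0, -1],
    [[0, 0.4, 0.4], 0, -1],
    [[0, 0.6, 0.4], 0, -1],
    [[0, 0.7, 0.4], 0, -1],
    [[0, 0.7, 0.4], 0, -1]
  ]
}}

```text
clock: 9.3
tool_pos: [0.5065, 0.1712, 0.1667]
orientation: [0.735, 0.678, 0.001, -0.0]
contact_force: [0.6, -0.6, -1.4]
grip_width: 0.062
grip_force: 30.0
```

```bash
python3 -c "
from duo import *
duo('p6.png',(200,100),(200,160))
print(sensors.observe()['tool_pos'])"
```

```text
[0.5064125  0.16859579 0.16580941]
```

View pics/p6.png

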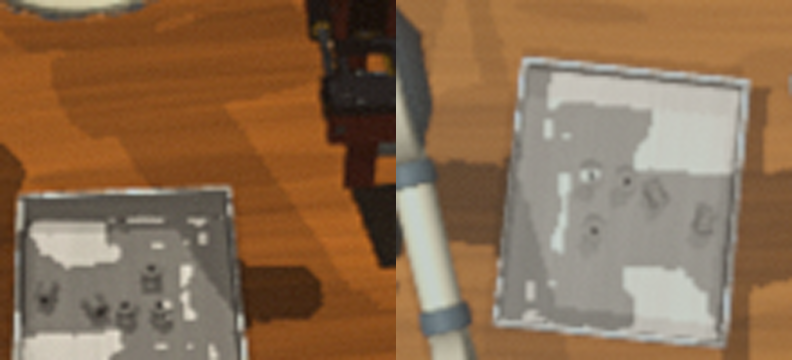

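Top crop: all five hubs lie in the tray at (590,175), (625,183), (655,193), (705,222) and (593,230). I'll lay the empty cup on the free table to the left of the tray and regrip it centred, nearer its floor.

Request:
{"fn": "drive_tool", "kwargs": {
  "deltas": [
    [[0.1, 0, -0.15], 0, -1],
    [[0.15, 0, -0.35], 0, -1],
    [[0.15, 0, -0.5], 0, -1],
    [[0.15, 0, -0.6], 0, -1],
    [[0.15, 0, -0.65], 0, -1]
  ]
}}

```text
clock: 9.9
tool_pos: [0.5352, 0.1668, 0.033]
orientation: [0.737, 0.676, -0.002, -0.001]
contact_force: [0.3, 0.4, -2.3]
grip_width: 0.0622
grip_force: 30.0
```

Request:
{"fn": "drive_tool", "kwargs": {
  "deltas": [
    [[0, 0, 0], 0, -1],
    [[0, 0, 0], 0, -1],
    [[0, 0, 0], 0, 0.6],
    [[0, 0, 0], 0, 0.6],
    [[0, 0, 0], 0, 0.6]
  ]
}}

```text
clock: 10.4
tool_pos: [0.5373, 0.169, 0.0377]
orientation: [0.736, 0.677, 0.001, 0.001]
contact_force: [0.9, 0.5, 0.7]
grip_width: 0.0702
grip_force: 0.0
```

```bash
python3 -c "
from duo import *
duo('p7.png',(240,110),(170,150))
print(sensors.observe()['tool_pos'])"
```

```text
[0.53699444 0.16898128 0.03703614]
```

View pics/p7.png

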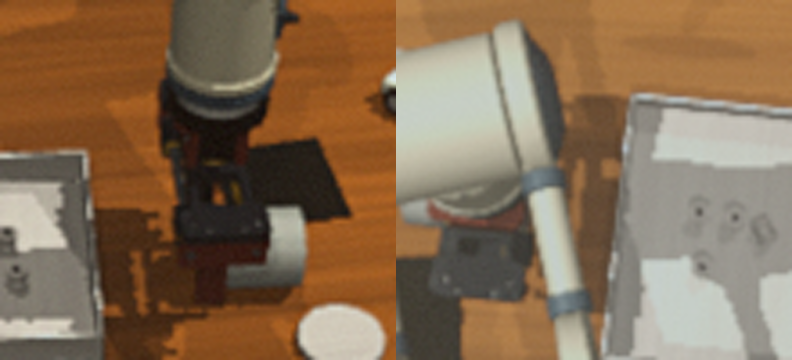

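The cup lies on the table, its floor at scene crop (304,245), between the jaws.

Run:
```python
from meas import *
d=grab('scene')
f=d['frame'];x0,y0=300,160
hsv=cv2.cvtColor(f,cv2.COLOR_RGB2HSV);m=cv2.inRange(hsv,(0,0,90),(180,80,255))
k=np.zeros_like(m);k[155:200,300:330]=m[155:200,300:330]
c=max(cv2.findContours(k,0,1)[0],key=cv2.contourArea);print(cv2.boundingRect(c))
x,y,w,h=cv2.boundingRect(c)
for v in (y+2,y+h/2,y+h-2):print(onz(d,x+w,v,.032),onz(d,x+w,v,.05))
```

```text
(314, 167, 11, 18)
[0.50865145 0.26157467 0.032     ] [0.52640732 0.25526238 0.05      ]
[0.53701014 0.2546601  0.032     ] [0.55425066 0.24847346 0.05      ]
[0.56458588 0.24793643 0.032     ] [0.58132528 0.24187198 0.05      ]
```

Run:
```python
from meas import *
d=grab('scene')
hsv=cv2.cvtColor(d['frame'],cv2.COLOR_RGB2HSV);m=cv2.inRange(hsv,(0,0,80),(180,90,255))
for v in range(160,194,3):
    r=np.where(m[v,296:332])[0]+296
    if len(r): print(v,r.min(),r.max())
# predicted silhouettes: cup lying, x=.537, floor at yf
for yf in (.225,.235,.245):
    print(yf,[np.round(proj(d,[.537+.032*np.cos(a)*.9965,yf-.032*np.cos(a)*.084,.032+.032*np.sin(a)]),1).tolist() for a in np.radians([0,45,90,135,180,-90,-45])])
for q in ([.58,.179,.035],[.58,.179,.016]):print(np.round(proj(d,q),1))
```

```text
166 315 321
169 314 323
172 315 324
175 315 324
178 315 324
181 314 324
184 310 323
0.225 [[316.6, 185.0], [316.9, 177.0], [316.0, 169.1], [314.6, 165.9], [313.4, 169.3], [314.0, 184.7], [315.4, 188.0]]
0.235 [[320.0, 184.6], [320.3, 176.7], [319.5, 168.7], [318.0, 165.6], [316.8, 169.0], [317.3, 184.3], [318.7, 187.7]]
0.245 [[323.4, 184.3], [323.8, 176.3], [322.9, 168.4], [321.4, 165.3], [320.1, 168.6], [320.6, 184.0], [322.1, 187.4]]
[302.5 188.6]
[302.  193.2]
```

Request:
{"fn": "drive_tool", "kwargs": {
  "deltas": [
    [[0, 0, 0], 0, 0.8],
    [[0.008, 0.1, -0.005], 0, 0.8],
    [[0.0175, 0.21, -0.01], 0, 0.8],
    [[0.0175, 0.21, -0.01], 0, 0.8],
    [[0.0175, 0.21, -0.01], 0, 0.8]
  ]
}}

```text
clock: 11.1
tool_pos: [0.5399, 0.2108, 0.034]
orientation: [0.736, 0.678, -0.0, 0.0]
contact_force: [0.5, 0.5, 1.2]
grip_width: 0.079
grip_force: 0.1
```

Request:
{"fn": "drive_tool", "kwargs": {
  "deltas": [
    [[0, 0, 0], 0, -1],
    [[0, 0, 0], 0, -1],
    [[0, 0, 0], 0, -1],
    [[0, 0, 0], 0, -1],
    [[0, 0, 0], 0, -1]
  ]
}}

```text
clock: 11.6
tool_pos: [0.5402, 0.2103, 0.0342]
orientation: [0.736, 0.677, -0.0, 0.0]
contact_force: [-0.1, -0.1, 0.4]
grip_width: 0.0625
grip_force: 29.8
```

Request:
{"fn": "drive_tool", "kwargs": {
  "deltas": [
    [[0, 0, 0.2], 0, -1],
    [[-0.04, -0.15, 0.33], 0, -1],
    [[-0.08, -0.3, 0.33], 0, -1],
    [[-0.13, -0.45, 0.33], 0, -1],
    [[-0.13, -0.45, 0.33], 0, -1]
  ]
}}

```text
clock: 12.1
tool_pos: [0.5134, 0.1181, 0.1002]
orientation: [0.737, 0.676, -0.001, 0.0]
contact_force: [0.3, -0.2, -2.0]
grip_width: 0.063
grip_force: 29.8
```

Request:
{"fn": "drive_tool", "kwargs": {
  "deltas": [
    [[0, 0, -0.08], 0, -1],
    [[0, 0, -0.155], 0, -1],
    [[0.001, 0.012, -0.17], 0, -1],
    [[0.002, 0.024, -0.185], 0, -1],
    [[0.003, 0.036, -0.205], 0, -1]
  ]
}}

```text
clock: 12.6
tool_pos: [0.5151, 0.1286, 0.0595]
orientation: [0.736, 0.677, 0.0, 0.0]
contact_force: [-0.6, -2.3, 4.5]
grip_width: 0.0623
grip_force: 30.0
```

Request:
{"fn": "drive_tool", "kwargs": {
  "deltas": [
    [[0, 0.006, -0.015], 0, -1],
    [[0, 0.012, -0.03], 0, -1],
    [[0.001, 0.016, -0.045], 0, -1],
    [[0.001, 0.02, -0.06], 0, -1],
    [[0.001, 0.02, -0.06], 0, -1]
  ]
}}

```text
clock: 13.1
tool_pos: [0.5157, 0.1333, 0.0481]
orientation: [0.736, 0.677, 0.002, 0.0]
contact_force: [0.9, 3.8, 3.7]
grip_width: 0.0622
grip_force: 30.0
```

```bash
python3 -c "
from duo import *
duo('p8.png',(230,110),(180,150))
print(sensors.observe()['tool_pos'])"
```

```text
[0.51561873 0.13318187 0.04809617]
```

View pics/p8.png

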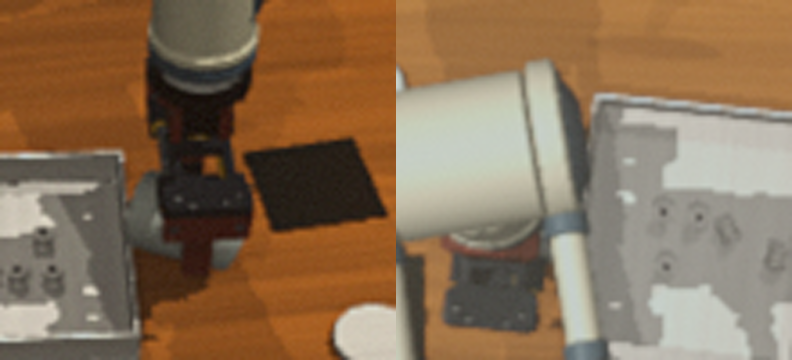

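The cup is now at about 60° (crop 180,220), leaning on the wall. I'll keep pushing it upright between wall and table.

Request:
{"fn": "drive_tool", "kwargs": {
  "deltas": [
    [[-0.002, -0.025, 0.006], 0, -1],
    [[-0.004, -0.0535, 0.012], 0, -1],
    [[-0.005, -0.065, 0.014], 0, -1],
    [[-0.005, -0.077, 0.014], 0, -1],
    [[-0.005, -0.08, 0.009], 0, -1]
  ]
}}

```text
clock: 13.7
tool_pos: [0.5156, 0.1198, 0.0526]
orientation: [0.735, 0.678, 0.005, -0.001]
contact_force: [-0.9, 13.5, 13.1]
grip_width: 0.0623
grip_force: 30.0
```

Request:
{"fn": "drive_tool", "kwargs": {
  "deltas": [
    [[0, 0.0015, -0.006], 0, -1],
    [[0, 0.003, -0.013], 0, -1],
    [[0, 0.005, -0.022], 0, -1],
    [[0, 0.007, -0.032], 0, -1],
    [[0, 0.007, -0.032], 0, -1]
  ]
}}

```text
clock: 14.2
tool_pos: [0.5155, 0.1196, 0.0451]
orientation: [0.735, 0.678, 0.003, 0.0]
contact_force: [2.0, 8.8, 10.3]
grip_width: 0.0622
grip_force: 30.0
```

```bash
python3 -c "
from duo import *
duo('p9.png',(230,110),(180,150))
print(sensors.observe()['tool_pos'])"
```

```text
[0.51552594 0.11965435 0.04515413]
```

View pics/p9.png

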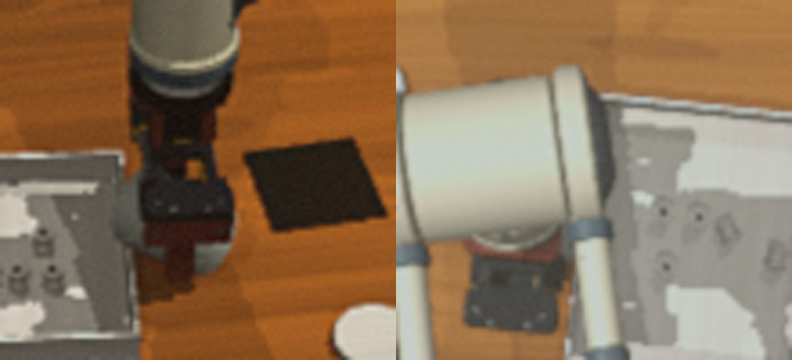

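The cup is at about 35–40° now (crop 180,225). I'll keep pressing down.

Request:
{"fn": "drive_tool", "kwargs": {
  "deltas": [
    [[0, -0.005, -0.006], 0, -1],
    [[0, -0.01, -0.012], 0, -1],
    [[0, -0.015, -0.018], 0, -1],
    [[0, -0.015, -0.024], 0, -1],
    [[0, -0.015, -0.03], 0, -1]
  ]
}}

```text
clock: 14.8
tool_pos: [0.5158, 0.1184, 0.042]
orientation: [0.735, 0.678, 0.005, -0.001]
contact_force: [-7.9, 12.5, 28.4]
grip_width: 0.0622
grip_force: 30.0
```

Request:
{"fn": "drive_tool", "kwargs": {
  "deltas": [
    [[0, 0.003, -0.01], 0, -1],
    [[0, 0.006, -0.02], 0, -1],
    [[0, 0.01, -0.03], 0, -1],
    [[0, 0.01, -0.03], 0, -1],
    [[0, 0.01, -0.03], 0, -1]
  ]
}}

```text
clock: 15.3
tool_pos: [0.5161, 0.1185, 0.039]
orientation: [0.735, 0.678, 0.004, 0.001]
contact_force: [-13.3, 4.8, 39.0]
grip_width: 0.0619
grip_force: 30.0
```

```bash
python3 -c "
from duo import *
duo('p10.png',(230,110),(180,150))
print(sensors.observe()['tool_pos'])"
```

```text
[0.5160554  0.1185089  0.03897154]
```

View pics/p10.png

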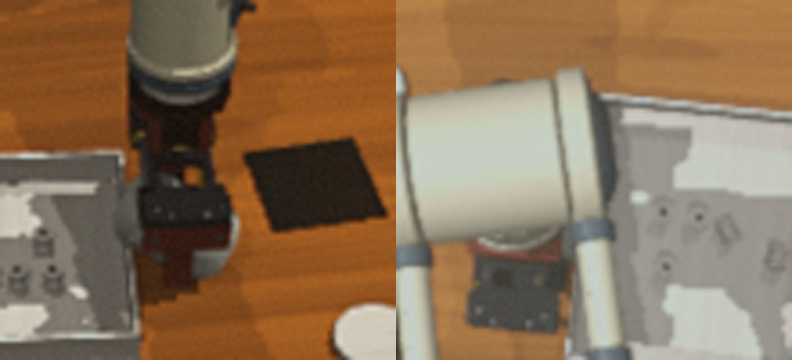

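Scene crop: the cup still leans (mouth at 130,215, floor at 235,250) and the press force has reached 39 N, so I'll stop pressing. The lean should be below its 45° balance point. I'll release it so it can drop upright.

Request:
{"fn": "drive_tool", "kwargs": {
  "deltas": [
    [[0, 0.005, 0.02], 0, -1],
    [[0, 0.005, 0.02], 0, 0.6],
    [[0, 0.005, 0.02], 0, 0.8],
    [[0, 0.005, 0.02], 0, 0.9],
    [[0, 0.005, 0.02], 0, 0.9]
  ]
}}

```text
clock: 15.9
tool_pos: [0.5132, 0.1171, 0.0334]
orientation: [0.736, 0.677, -0.001, -0.001]
contact_force: [0.2, 0.8, 0.9]
grip_width: 0.0833
grip_force: 0.0
```

Request:
{"fn": "drive_tool", "kwargs": {
  "deltas": [
    [[0, 0, 0], 0, 0.9],
    [[0, 0, 0.2], 0, 0.9],
    [[0, 0, 0.45], 0, 0.9],
    [[0, 0, 0.7], 0, 0.9],
    [[0, 0, 0.9], 0, 0.9]
  ]
}}

```text
clock: 16.4
tool_pos: [0.514, 0.1174, 0.2176]
orientation: [0.736, 0.677, 0.001, 0.001]
contact_force: [0.9, -0.1, -0.2]
grip_width: 0.0832
grip_force: 0.0
```

Request:
{"fn": "drive_tool", "kwargs": {
  "deltas": [
    [[-0.2, 0.2, 0], 0, 0.9],
    [[-0.4, 0.4, 0], 0, 0.9],
    [[-0.4, 0.6, 0], 0, 0.9],
    [[-0.4, 0.8, 0], 0, 0.9],
    [[-0.4, 0.8, 0], 0, 0.9]
  ]
}}

```text
clock: 16.9
tool_pos: [0.4326, 0.2811, 0.2139]
orientation: [0.734, 0.679, -0.0, -0.001]
contact_force: [0.1, -0.7, 0.2]
grip_width: 0.0833
grip_force: 0.0
```

Run:
```python
from meas import *
for n,(x,y,w,h) in(('scene',(255,125,60,75)),('top',(185,205,50,50))):
    d=grab(n);f=d['frame'];np.save('last_'+n,f)
    hsv=cv2.cvtColor(f,cv2.COLOR_RGB2HSV);m=(hsv[...,1]<100)
    print(n,x,y)
    for r in m[y:y+h:1 if n=='top' else 2,x:x+w]:print(''.join('#' if q else '.' for q in r))
```

```text
scene 255 125
............................................................
............................................................
............................................................
............................................................
............................................................
............................................................
............................................................
............................................................
............................................................
............................................................
............................................................
............................................................
............................................................
..#....#..................................................#.
##########...................................###.#.......#..
##########..........................................#..#...#
##########....#######.........................#..#.#.....#..
##########..############.......................#.
[... 3093 characters left out ...]
.............................########
##........................................########
##........................................########
##........................................########
##........................................########
##........................................########
##.......................................#########
##........................................########
###......................................#########
###.......................................########
###..............................................#
###...............................................
###...............................................
###...............................................
```

The masks show the cup leaning on the tray wall at about 50°. I'll push it up from inside the tray with closed fingers under its rim until it passes the balance point.

Request:
{"fn": "drive_tool", "kwargs": {
  "deltas": [
    [[0.1, -0.2, 0], 0, -1],
    [[0.2, -0.4, 0], 0, -1],
    [[0.3, -0.65, 0], 0, -1],
    [[0.375, -0.9, 0], 0, -1],
    [[0.375, -1.0, 0], 0, -1]
  ]
}}

```text
clock: 17.5
tool_pos: [0.5095, 0.0724, 0.2142]
orientation: [0.738, 0.675, -0.001, 0.0]
contact_force: [-0.3, 1.7, -0.7]
grip_width: 0.0466
grip_force: 0.0
```

Request:
{"fn": "drive_tool", "kwargs": {
  "deltas": [
    [[0, -0.15, 0], 0, -1],
    [[0, -0.155, 0], 0, -1],
    [[0, -0.155, -0.2], 0, -1],
    [[0, -0.155, -0.4], 0, -1],
    [[0, -0.155, -0.6], 0, -1]
  ]
}}

```text
clock: 18.0
tool_pos: [0.5088, 0.0459, 0.0936]
orientation: [0.736, 0.677, 0.0, 0.0]
contact_force: [0.8, 0.3, -0.4]
grip_width: 0.007
grip_force: 0.0
```

Request:
{"fn": "drive_tool", "kwargs": {
  "deltas": [
    [[0, 0, -0.1], 0, -1],
    [[0, 0, -0.135], 0, -1],
    [[0, 0, -0.135], 0, -1],
    [[0, 0, -0.135], 0, -1],
    [[0, 0, -0.135], 0, -1]
  ]
}}

```text
clock: 18.5
tool_pos: [0.51, 0.0464, 0.0697]
orientation: [0.736, 0.677, 0.001, 0.001]
contact_force: [0.1, 0.0, 0.8]
grip_width: 0.0002
grip_force: 0.0
```

Request:
{"fn": "drive_tool", "kwargs": {
  "deltas": [
    [[0, 0, -0.02], 0, -1],
    [[0.003, 0.03, -0.02], 0, -1],
    [[0.005, 0.06, -0.02], 0, -1],
    [[0.007, 0.085, -0.02], 0, -1],
    [[0.009, 0.11, -0.02], 0, -1]
  ]
}}

```text
clock: 19.0
tool_pos: [0.5108, 0.0691, 0.0637]
orientation: [0.736, 0.677, 0.0, -0.0]
contact_force: [0.7, -0.3, 1.0]
grip_width: 0.0003
grip_force: 0.0
```

Request:
{"fn": "drive_tool", "kwargs": {
  "deltas": [
    [[0.002, 0.025, 0], 0, -1],
    [[0.004, 0.05, 0], 0, -1],
    [[0.006, 0.075, 0], 0, -1],
    [[0.008, 0.1, 0], 0, -1],
    [[0.008, 0.1, 0], 0, -1]
  ]
}}

```text
clock: 19.5
tool_pos: [0.5123, 0.089, 0.0636]
orientation: [0.736, 0.677, 0.0, -0.0]
contact_force: [0.5, 0.5, 0.6]
grip_width: 0.0004
grip_force: 0.0
```

Request:
{"fn": "drive_tool", "kwargs": {
  "deltas": [
    [[0, -0.1, 0], 0, -1],
    [[0, -0.2, 0.1], 0, -1],
    [[0, -0.2, 0.4], 0, -1],
    [[-0.1, -0.4, 0.6], 0, -1],
    [[-0.1, -0.6, 0.6], 0, -1]
  ]
}}

```text
clock: 20.0
tool_pos: [0.4934, -0.0291, 0.1886]
orientation: [0.735, 0.679, 0.003, 0.003]
contact_force: [0.9, -0.6, 0.6]
grip_width: -0.0
grip_force: 0.0
```

```bash
cat > mask.py <<'E'
from meas import *
def show(reg):
  for n,(x,y,w,h) in reg:
    d=grab(n);hsv=cv2.cvtColor(d['frame'],cv2.COLOR_RGB2HSV);m=(hsv[...,1]<100)
    print(n,x,y)
    for r in m[y:y+h:2,x:x+w]:print(''.join('#' if q else '.' for q in r))
E
python3 -c "
from mask import *
show((('scene',(255,140,70,60)),('top',(180,195,60,50))))"
```

```text
scene 255 140
......................................................................
......................................................................
......................................................................
......................................................................
......................................................................
......................................................................
#########........................................#.##.####.#.......#..
##########....................................#......#...#............
##########...................................#..#..........#..........
##########.........................###############..#.........#....#..
##########......................####################...............#..
##########.....................#######################........#....#..
###########...................########################...#.......#...#
###########....................#######################.....#.........#
###########....................#######################..##..#.........
###########..........
[... 1880 characters left out ...]
...................##########
#######..........................................###########
###.###..........................................###########
.######..........................................###########
#######..........................................###########
#######.........................................############
#.#.###.........................................############
#######.........................................############
#.#####.........................................############
#######.........................................############
#######........................................#############
.######........................................#############
```

Run:
```python
from meas import *
d=grab('top')
hsv=cv2.cvtColor(d['frame'],cv2.COLOR_RGB2HSV);m=(hsv[...,1]<100).astype(np.uint8)
k=np.zeros_like(m);k[180:225,180:225]=m[180:225,180:225]
c=max(cv2.findContours(k,0,1)[0],key=cv2.contourArea);x,y,w,h=cv2.boundingRect(c);print(x,y,w,h)
print('rim',onz(d,x+12,y+12,.078),'base',onz(d,x+w-11.2,y+h-11.2,0))
ds=grab('scene')
for p in ([.52,.15],[.525,.155],[.53,.16]):
    print(p,[np.round(proj(ds,[*p,z]),1) for z in(0,.078)],[np.round(proj(d,[*p,z]),1) for z in(0,.078)])
s=sensors.observe();print(s['tool_pos'],s['orientation'])
```

```text
187 195 26 26
rim [0.51970092 0.16943388 0.078     ] base [0.52065721 0.17098723 0.        ]
[0.52, 0.15] [array([287.8, 183.1]), array([289.2, 164. ])] [array([209.1, 210.1]), array([206.2, 207. ])]
[0.525, 0.155] [array([289.8, 184.1]), array([291.3, 165. ])] [array([207.4, 208.4]), array([204.4, 205.1])]
[0.53, 0.16] [array([291.8, 185.2]), array([293.4, 166. ])] [array([205.7, 206.6]), array([202.6, 203.3])]
[ 0.49254516 -0.03050566  0.183419  ] [7.36770118e-01 6.76143181e-01 3.87876083e-04 2.06341610e-04]
```

The cup stands upright at (0.520, 0.170), with rim and base agreeing. I'll pick it up and set it on the mat.

Request:
{"fn": "drive_tool", "kwargs": {
  "deltas": [
    [[0.03, 0.2, 0], 0, 1],
    [[0.06, 0.45, 0], 0, 1],
    [[0.1, 0.7, 0], 0, 1],
    [[0.1375, 0.9, 0], 0, 1],
    [[0.1375, 1.0, 0], 0, 1]
  ]
}}

```text
clock: 20.7
tool_pos: [0.5191, 0.175, 0.1811]
orientation: [0.734, 0.679, -0.001, -0.001]
contact_force: [-0.6, -0.7, 0.2]
grip_width: 0.037
grip_force: 0.0
```

Request:
{"fn": "drive_tool", "kwargs": {
  "deltas": [
    [[0, 0, 0], 0, 1],
    [[0, 0, -0.15], 0, 1],
    [[0, 0, -0.35], 0, 1],
    [[0, 0, -0.5], 0, 1],
    [[0, 0, -0.635], 0, 1]
  ]
}}

```text
clock: 21.2
tool_pos: [0.546, 0.1735, 0.0855]
orientation: [0.736, 0.676, 0.033, 0.022]
contact_force: [47.1, -1.3, 95.2]
grip_width: 0.0773
grip_force: 57.2
```

Request:
{"fn": "drive_tool", "kwargs": {
  "deltas": [
    [[0, 0, 0], 0, 1],
    [[0, 0, 0], 0, -1],
    [[0, 0, 0], 0, -1],
    [[0, 0, 0], 0, -1],
    [[0, 0, 0], 0, -1]
  ]
}}

```text
clock: 21.7
tool_pos: [0.5191, 0.1743, 0.0719]
orientation: [0.735, 0.678, 0.004, -0.002]
contact_force: [-38.1, 2.4, 78.6]
grip_width: 0.0867
grip_force: 52.9
```

The fingers had not finished opening and one came down on the rim. I'll back off straight up.

Request:
{"fn": "drive_tool", "kwargs": {
  "deltas": [
    [[0, 0, 0.15], 0, 1],
    [[0, 0, 0.35], 0, 1],
    [[0, 0, 0.55], 0, 1],
    [[0, 0, 0.635], 0, 1],
    [[0, 0, 0.635], 0, 1]
  ]
}}

```text
clock: 22.2
tool_pos: [0.5209, 0.1704, 0.1862]
orientation: [0.736, 0.677, 0.002, 0.001]
contact_force: [-0.3, 0.1, -1.0]
grip_width: 0.088
grip_force: 0.0
```

Request:
{"fn": "drive_tool", "kwargs": {
  "deltas": [
    [[0, -0.25, 0], 0, 1],
    [[0, -0.5, 0], 0, 1],
    [[0, -0.75, 0], 0, 1],
    [[0, -1, 0], 0, 1],
    [[0, -1, 0], 0, 1]
  ]
}}

```text
clock: 22.7
tool_pos: [0.5187, -0.0351, 0.1802]
orientation: [0.738, 0.675, -0.002, -0.001]
contact_force: [0.8, 0.3, -0.5]
grip_width: 0.0879
grip_force: 0.0
```

```bash
python3 -c "
from mask import *
show((('scene',(255,140,80,60)),('top',(165,180,75,60))))
discs()
s=sensors.observe();print(s['tool_pos'],s['contact_force'],s['grip_width'])"
```

```text
scene 255 140
................................................................................
................................................................................
................................................................................
.................................############...................................
...............................#################................................
.............................#####################.............##.##...#........
#########....................#######################..#...#.....................
##########...................#######################....#........#...#..........
##########...................######################........#....................
##########...................######################.....#...................#...
##########...................######################........#...........#....#...
##########...................########################..#...#.##....#...#...#....
###########..................#####################.......#..#....#......#..#..#.
###########.................#####
[... 3183 characters left out ...]
#######.###################################..................###########
##############.###############################..................###########
#####.##########.############################..................############
############################################...................############
#####################....################......................############
#############.########...........##............................############
disc/plate [ 0.4302 -0.2024] diff [-0.0004 -0.0022]
disc/plate [ 0.6216 -0.3241] diff [ 0.001  -0.0009]
disc/plate [0.621 0.265] diff [ 0.0008 -0.0017]
[ 0.51954275 -0.02875451  0.18162204] [ 0.23360788 -0.04861463 -0.0930183 ] 0.08784790230900487
```

Run:
```python
from meas import *
ds=grab('scene');d=grab('top')
hsv=cv2.cvtColor(ds['frame'],cv2.COLOR_RGB2HSV);m=(hsv[...,1]<100).astype(np.uint8);k=np.zeros_like(m);k[142:182,278:310]=m[142:182,278:310]
c=max(cv2.findContours(k,0,1)[0],key=cv2.contourArea);print(cv2.boundingRect(c))
p=onz(ds,295,154.5,.078);print(p)
a=np.linspace(0,2*np.pi,80)
def ext(d,p):
    q=np.array([proj(d,[p[0]+.032*np.cos(t),p[1]+.032*np.sin(t),z]) for t in a for z in(0,.078)]);return q.min(0).round(1),q.max(0).round(1)
for p in([.485,.17],[.49,.17],[.495,.17]):print(p,'scene',*ext(ds,p),'top',*ext(d,p))
```

```text
(283, 146, 25, 33)
[0.48343985 0.1739345  0.078     ]
[0.485, 0.17] scene [281.5 147.6] [304.9 181.8] top [186.4 208. ] [212.9 233.4]
[0.49, 0.17] scene [281.8 148.7] [305.2 183. ] top [186.5 206.2] [213.  231.6]
[0.495, 0.17] scene [282.1 149.9] [305.6 184.2] top [186.5 204.3] [213.  229.9]
```

Request:
{"fn": "drive_tool", "kwargs": {
  "deltas": [
    [[-0.05, 0.2, 0], 0, 1],
    [[-0.1, 0.45, 0], 0, 1],
    [[-0.18, 0.7, 0], 0, 1],
    [[-0.2275, 0.9, 0], 0, 1],
    [[-0.2275, 1.0, 0], 0, 1]
  ]
}}

```text
clock: 23.5
tool_pos: [0.4726, 0.1749, 0.1833]
orientation: [0.734, 0.679, 0.0, -0.0]
contact_force: [1.7, 0.2, -0.3]
grip_width: 0.0877
grip_force: 0.0
```

Request:
{"fn": "drive_tool", "kwargs": {
  "deltas": [
    [[0, 0.02, 0], 0, 1],
    [[0, 0.02, -0.1], 0, 1],
    [[0, 0.02, -0.25], 0, 1],
    [[0, 0.02, -0.4], 0, 1],
    [[0, 0.02, -0.45], 0, 1]
  ]
}}

```text
clock: 24.0
tool_pos: [0.4728, 0.1737, 0.0895]
orientation: [0.736, 0.677, -0.003, -0.001]
contact_force: [0.4, 0.2, -1.0]
grip_width: 0.0879
grip_force: 0.0
```

Request:
{"fn": "drive_tool", "kwargs": {
  "deltas": [
    [[0, 0, -0.06], 0, 1],
    [[0, 0, -0.12], 0, 1],
    [[0, 0, -0.175], 0, 1],
    [[0, 0, -0.175], 0, 1],
    [[0, 0, -0.175], 0, 1]
  ]
}}

```text
clock: 24.5
tool_pos: [0.4747, 0.1744, 0.0585]
orientation: [0.736, 0.677, 0.0, 0.0]
contact_force: [0.6, -0.5, 0.0]
grip_width: 0.0881
grip_force: 0.0
```

Request:
{"fn": "drive_tool", "kwargs": {
  "deltas": [
    [[0, 0, 0], 0, -1],
    [[0, 0, 0], 0, -1],
    [[0, 0, 0], 0, -1],
    [[0, 0, 0], 0, -1],
    [[0, 0, 0], 0, -1]
  ]
}}

```text
clock: 25.0
tool_pos: [0.4746, 0.1745, 0.0586]
orientation: [0.736, 0.677, 0.0, -0.0]
contact_force: [-1.0, -0.1, 2.5]
grip_width: 0.0624
grip_force: 30.0
```

Run:
```python
from meas import *
s=sensors.observe();print(s['tool_pos'],s['contact_force'],s['grip_width'])
d=grab('scene');hsv=cv2.cvtColor(d['frame'],cv2.COLOR_RGB2HSV)
m=cv2.inRange(hsv,(0,0,0),(180,255,75));k=np.zeros_like(m);k[140:180,298:345]=m[140:180,298:345]
c=max(cv2.findContours(k,0,1)[0],key=cv2.contourArea)
r=cv2.approxPolyDP(c,3,True).reshape(-1,2);print(r.tolist())
for q in r:print(q,onz(d,*map(float,q),.004)[:2].round(4))
```

```text
[0.47455984 0.17449763 0.05855915] [-0.97574967 -0.05354254  2.54746573] 0.06240141428325739
[[298, 144], [298, 172], [302, 161], [305, 173], [336, 169], [327, 149], [312, 150], [306, 140]]
[298 144] [0.3578 0.2134]
[298 172] [0.4824 0.188 ]
[302 161] [0.4369 0.2098]
[305 173] [0.4895 0.2079]
[336 169] [0.4856 0.3043]
[327 149] [0.3938 0.2991]
[312 150] [0.3919 0.2513]
[306 140] [0.3423 0.2427]
```

Request:
{"fn": "drive_tool", "kwargs": {
  "deltas": [
    [[0, 0, 0.15], 0, -1],
    [[-0.06, 0.13, 0.15], 0, -1],
    [[-0.12, 0.26, 0.15], 0, -1],
    [[-0.1875, 0.41, 0.15], 0, -1],
    [[-0.1875, 0.41, 0.15], 0, -1]
  ]
}}

```text
clock: 25.55
tool_pos: [0.4354, 0.2589, 0.0876]
orientation: [0.735, 0.678, -0.0, -0.001]
contact_force: [0.3, -0.8, -1.8]
grip_width: 0.0625
grip_force: 30.0
```

Request:
{"fn": "drive_tool", "kwargs": {
  "deltas": [
    [[0, 0, -0.05], 0, -1],
    [[0, 0, -0.1], 0, -1],
    [[0, 0, -0.127], 0, -1],
    [[0, 0, -0.127], 0, -1],
    [[0, 0, -0.127], 0, -1]
  ]
}}

```text
clock: 26.05
tool_pos: [0.4371, 0.2554, 0.0623]
orientation: [0.736, 0.677, -0.001, 0.0]
contact_force: [-0.4, -0.9, 1.0]
grip_width: 0.0624
grip_force: 30.0
```

Request:
{"fn": "drive_tool", "kwargs": {
  "deltas": [
    [[0, 0, 0], 0, 1],
    [[0, 0, 0], 0, 1],
    [[0, 0, 0], 0, 1],
    [[0, 0, 0.15], 0, 1],
    [[0, 0, 0.35], 0, 1]
  ]
}}

```text
clock: 26.55
tool_pos: [0.4357, 0.2557, 0.1308]
orientation: [0.736, 0.677, -0.003, -0.001]
contact_force: [-0.0, -0.8, 0.2]
grip_width: 0.0879
grip_force: 0.0
```

Request:
{"fn": "drive_tool", "kwargs": {
  "deltas": [
    [[0, 0, 0.25], 0, 1],
    [[0, 0, 0.4], 0, 1],
    [[0, -0.2, 0.4], 0, 1],
    [[0, -0.45, 0.4], 0, 1],
    [[0, -0.7, 0.4], 0, 1]
  ]
}}

```text
clock: 27.05
tool_pos: [0.4369, 0.1153, 0.213]
orientation: [0.735, 0.678, 0.0, 0.0]
contact_force: [1.3, -0.5, -0.5]
grip_width: 0.0879
grip_force: 0.0
```

Request:
{"fn": "drive_tool", "kwargs": {
  "deltas": [
    [[0, -0.25, 0], 0, 1],
    [[0, -0.5, 0], 0.05, 1],
    [[0, -0.75, 0], 0.1, 1],
    [[0, -1, 0], 0.1, 1],
    [[0, -1, 0], 0.1, 1]
  ]
}}

```text
clock: 27.55
tool_pos: [0.4367, -0.0863, 0.2127]
orientation: [0.533, 0.846, -0.0, 0.0]
contact_force: [0.6, 0.4, 0.6]
grip_width: 0.0878
grip_force: 0.0
```

Run:
```python
from mask import *
s=sensors.observe();print(s['clock'],s['tool_pos'],s['orientation'],s['grip_width'])
ds=grab('scene');d=grab('top');discs()
a=np.linspace(0,2*np.pi,80)
def ext(d,p):
    q=np.array([proj(d,[p[0]+.032*np.cos(t),p[1]+.032*np.sin(t),z]) for t in a for z in(0.004,.082)]);return q.min(0).round(1),q.max(0).round(1)
for n,dd,(x,y,w,h) in(('scene',ds,(290,125,55,55)),('top',d,(140,200,60,70))):
    hsv=cv2.cvtColor(dd['frame'],cv2.COLOR_RGB2HSV);m=cv2.inRange(hsv,(0,0,80),(180,100,255))
    k=np.zeros_like(m);k[y:y+h,x:x+w]=m[y:y+h,x:x+w];c=max(cv2.findContours(k,0,1)[0],key=cv2.contourArea);b=cv2.boundingRect(c);print(n,b[:2],b[0]+b[2],b[1]+b[3],*ext(dd,(.437,.257)))
```

```text
27.55 [ 0.43669727 -0.08629092  0.21274532] [ 5.33386259e-01  8.45871685e-01 -2.24471890e-04  3.75226418e-04] 0.08776316733248539
disc/plate [ 0.6042 -0.1654] diff [ 0.0008 -0.0014]
disc/plate [ 0.6216 -0.3242] diff [ 0.001  -0.0008]
disc/plate [0.621  0.2651] diff [ 0.0009 -0.0016]
disc/plate [ 0.686  -0.1694] diff [ 0.0013 -0.0006]
scene (308, 135) 329 167 [306.6 133.3] [330.4 166.8]
top (153, 225) 182 251 [152.6 225.2] [181.6 249.9]
```

The cup stands at about (0.436, 0.257) on the mat. The discs come next, starting with the one at (0.4305, -0.202).

Request:
{"fn": "drive_tool", "kwargs": {
  "deltas": [
    [[-0.0325, -0.2, -0.1], 0, 0.7],
    [[-0.0325, -0.4, -0.2], 0, 0.7],
    [[-0.0325, -0.58, -0.35], 0, 0.7],
    [[-0.0325, -0.58, -0.55], 0, 0.7],
    [[-0.0325, -0.58, -0.75], 0, 0.7]
  ]
}}

```text
clock: 28.25
tool_pos: [0.4311, -0.1993, 0.0618]
orientation: [0.536, 0.844, 0.0, 0.001]
contact_force: [0.3, -0.6, 0.6]
grip_width: 0.0747
grip_force: 0.0
```

Request:
{"fn": "drive_tool", "kwargs": {
  "deltas": [
    [[0, 0, -0.08], 0, 0.7],
    [[0, 0, -0.13], 0, 0.7],
    [[0, 0, -0.18], 0, 0.7],
    [[0, 0, -0.18], 0, 0.7],
    [[0, 0, -0.18], 0, 0.7]
  ]
}}

```text
clock: 28.75
tool_pos: [0.4313, -0.1996, 0.0278]
orientation: [0.535, 0.845, 0.0, 0.001]
contact_force: [0.4, -0.7, 0.6]
grip_width: 0.0743
grip_force: 0.0
```

Request:
{"fn": "drive_tool", "kwargs": {
  "deltas": [
    [[-0.003, -0.011, -0.013], 0, 0.7],
    [[-0.003, -0.011, -0.013], 0, 0.7],
    [[-0.003, -0.011, -0.013], 0, -1],
    [[-0.003, -0.011, -0.013], 0, -1],
    [[-0.003, -0.011, -0.013], 0, -1]
  ]
}}

```text
clock: 29.25
tool_pos: [0.43, -0.2019, 0.0243]
orientation: [0.535, 0.845, 0.0, 0.0]
contact_force: [0.5, -0.4, -0.5]
grip_width: 0.0539
grip_force: 0.1
```

Request:
{"fn": "drive_tool", "kwargs": {
  "deltas": [
    [[0, 0, 0], 0, -1],
    [[0, 0, 0], 0, -1],
    [[0, 0, 0.15], 0, -1],
    [[0, 0, 0.35], 0, -1],
    [[0, 0, 0.5], 0, -1]
  ]
}}

```text
clock: 29.75
tool_pos: [0.4299, -0.2019, 0.126]
orientation: [0.535, 0.845, 0.0, 0.0]
contact_force: [0.1, 0.8, -0.8]
grip_width: 0.0509
grip_force: 30.0
```

Request:
{"fn": "drive_tool", "kwargs": {
  "deltas": [
    [[0.06, 0.15, 0], 0, -1],
    [[0.15, 0.37, 0], 0, -1],
    [[0.24, 0.59, 0], 0, -1],
    [[0.318, 0.778, 0], 0, -1],
    [[0.318, 0.778, 0], 0, -1]
  ]
}}

```text
clock: 30.25
tool_pos: [0.4944, -0.0422, 0.1238]
orientation: [0.533, 0.846, 0.001, -0.001]
contact_force: [-0.3, -1.4, -0.0]
grip_width: 0.0512
grip_force: 30.0
```

Request:
{"fn": "drive_tool", "kwargs": {
  "deltas": [
    [[0.09, 0.22, 0], 0, -1],
    [[0.18, 0.44, 0], 0, -1],
    [[0.27, 0.66, 0], 0, -1],
    [[0.318, 0.778, 0], 0, -1],
    [[0.318, 0.778, 0], 0, -1]
  ]
}}

```text
clock: 30.75
tool_pos: [0.5574, 0.1114, 0.1234]
orientation: [0.533, 0.846, -0.0, -0.001]
contact_force: [0.1, 0.2, 0.2]
grip_width: 0.0509
grip_force: 30.0
```

Request:
{"fn": "drive_tool", "kwargs": {
  "deltas": [
    [[0.09, 0.22, 0], 0, -1],
    [[0.18, 0.44, 0], 0, -1],
    [[0.27, 0.66, 0], 0, -1],
    [[0.318, 0.778, -0.1], 0, -1],
    [[0.318, 0.778, -0.2], 0, -1]
  ]
}}

```text
clock: 31.25
tool_pos: [0.6217, 0.2665, 0.0837]
orientation: [0.534, 0.846, 0.001, 0.0]
contact_force: [-1.0, 0.4, -0.8]
grip_width: 0.051
grip_force: 30.0
```

Request:
{"fn": "drive_tool", "kwargs": {
  "deltas": [
    [[0, 0, -0.1], 0, -1],
    [[0, 0, -0.15], 0, -1],
    [[0, 0, -0.19], 0, -1],
    [[0, 0, -0.19], 0, -1],
    [[0, 0, -0.19], 0, -1]
  ]
}}

```text
clock: 31.75
tool_pos: [0.6212, 0.2645, 0.0472]
orientation: [0.535, 0.845, 0.0, 0.0]
contact_force: [-0.4, -0.1, -0.1]
grip_width: 0.0507
grip_force: 30.0
```

Request:
{"fn": "drive_tool", "kwargs": {
  "deltas": [
    [[0, 0, -0.04], 0, -1],
    [[0, 0.002, -0.07], 0, -1],
    [[0, 0.002, -0.07], 0, -1],
    [[0, 0.002, -0.07], 0, 0.5],
    [[0, 0.002, -0.07], 0, 0.7]
  ]
}}

```text
clock: 32.25
tool_pos: [0.6207, 0.2654, 0.0323]
orientation: [0.535, 0.845, 0.0, 0.0]
contact_force: [0.5, -0.6, 0.1]
grip_width: 0.0632
grip_force: 0.0
```

Request:
{"fn": "drive_tool", "kwargs": {
  "deltas": [
    [[0, 0, 0], 0, 0.7],
    [[0, 0, 0.1], 0, 0.7],
    [[0, 0, 0.3], 0, 0.7],
    [[0, 0, 0.5], 0, 0.7],
    [[0, 0, 0.5], 0, 0.7]
  ]
}}

```text
clock: 32.75
tool_pos: [0.6234, 0.2664, 0.1409]
orientation: [0.535, 0.845, 0.005, 0.004]
contact_force: [0.2, 0.7, 1.0]
grip_width: 0.0744
grip_force: 0.0
```

Request:
{"fn": "drive_tool", "kwargs": {
  "deltas": [
    [[-0.01, -0.25, 0], 0, 0.7],
    [[-0.02, -0.5, 0], 0, 0.7],
    [[-0.03, -0.75, 0], 0, 0.7],
    [[-0.04, -1, 0], 0, 0.7],
    [[-0.04, -1, 0], 0, 0.7]
  ]
}}

```text
clock: 33.25
tool_pos: [0.6125, 0.0595, 0.1319]
orientation: [0.538, 0.843, -0.001, 0.001]
contact_force: [0.5, 0.4, 0.7]
grip_width: 0.0747
grip_force: 0.0
```

Run:
```python
from mask import *
s=sensors.observe();print(s['clock'],s['tool_pos'],s['grip_width'])
discs()
```

```text
33.25 [0.61251328 0.0594501  0.13194419] 0.07468919868162936
disc/plate [ 0.6031 -0.1659] diff [-0.0007 -0.0015]
disc/plate [ 0.6215 -0.324 ] diff [ 0.0011 -0.0011]
disc/plate [0.621  0.2651] diff [ 0.0011 -0.0015]
disc/plate [ 0.6861 -0.1694] diff [ 0.0016 -0.0007]
```

Request:
{"fn": "drive_tool", "kwargs": {
  "deltas": [
    [[-0.01, -0.25, 0], 0, 0.7],
    [[-0.02, -0.5, 0], 0, 0.7],
    [[-0.03, -0.75, 0], 0, 0.7],
    [[-0.04, -1, 0], 0, 0.7],
    [[-0.04, -1, 0], 0, 0.7]
  ]
}}

```text
clock: 33.85
tool_pos: [0.6045, -0.1386, 0.1316]
orientation: [0.537, 0.844, -0.001, 0.0]
contact_force: [-0.0, 0.5, -0.4]
grip_width: 0.0748
grip_force: 0.0
```

Request:
{"fn": "drive_tool", "kwargs": {
  "deltas": [
    [[0, -0.1, 0], 0, 0.7],
    [[0, -0.14, -0.15], 0, 0.7],
    [[0, -0.14, -0.3], 0, 0.7],
    [[0, -0.14, -0.44], 0, 0.7],
    [[0, -0.14, -0.44], 0, 0.7]
  ]
}}

```text
clock: 34.35
tool_pos: [0.6026, -0.1594, 0.0386]
orientation: [0.534, 0.846, -0.001, -0.005]
contact_force: [0.3, 0.6, -1.1]
grip_width: 0.0747
grip_force: 0.0
```

Request:
{"fn": "drive_tool", "kwargs": {
  "deltas": [
    [[0.004, -0.025, 0], 0, 0.7],
    [[0.004, -0.025, 0], 0, 0.7],
    [[0.004, -0.025, 0], 0, 0.7]
  ]
}}

```text
clock: 34.65
tool_pos: [0.6069, -0.1677, 0.0466]
orientation: [0.535, 0.845, 0.0, 0.002]
contact_force: [0.0, 0.8, -0.4]
grip_width: 0.0746
grip_force: 0.0
```

Request:
{"fn": "drive_tool", "kwargs": {
  "deltas": [
    [[-0.008, 0.01, -0.05], 0, 0.7],
    [[-0.008, 0.01, -0.1], 0, 0.7],
    [[-0.008, 0.01, -0.1], 0, 0.7],
    [[-0.008, 0.01, -0.1], 0, 0.7]
  ]
}}

```text
clock: 35.05
tool_pos: [0.6034, -0.1655, 0.0233]
orientation: [0.535, 0.845, -0.0, -0.001]
contact_force: [-0.3, 0.0, -0.1]
grip_width: 0.0745
grip_force: 0.0
```

Request:
{"fn": "drive_tool", "kwargs": {
  "deltas": [
    [[0, 0, 0.005], 0, -1],
    [[0, 0, 0.005], 0, -1],
    [[0, 0, 0.005], 0, -1],
    [[0, 0, 0.005], 0, -1],
    [[0, 0, 0.005], 0, -1]
  ]
}}

```text
clock: 35.55
tool_pos: [0.6039, -0.1657, 0.0252]
orientation: [0.535, 0.845, -0.0, 0.0]
contact_force: [-0.4, -0.5, 0.8]
grip_width: 0.0508
grip_force: 30.0
```

Request:
{"fn": "drive_tool", "kwargs": {
  "deltas": [
    [[0, 0, 0.15], 0, -1],
    [[0, 0, 0.35], 0, -1],
    [[0, 0, 0.5], 0, -1],
    [[0.006, 0.15, 0.5], 0, -1],
    [[0.014, 0.359, 0.5], 0, -1]
  ]
}}

```text
clock: 36.05
tool_pos: [0.6073, -0.095, 0.1268]
orientation: [0.536, 0.844, 0.0, 0.002]
contact_force: [-0.2, 0.0, -0.4]
grip_width: 0.0507
grip_force: 30.0
```

Request:
{"fn": "drive_tool", "kwargs": {
  "deltas": [
    [[0.008, 0.22, 0], 0, -1],
    [[0.017, 0.44, 0], 0, -1],
    [[0.025, 0.66, 0], 0, -1],
    [[0.035, 0.86, 0], 0, -1],
    [[0.035, 0.86, 0], 0, -1]
  ]
}}

```text
clock: 36.55
tool_pos: [0.6133, 0.0831, 0.1249]
orientation: [0.532, 0.846, 0.001, -0.001]
contact_force: [-0.5, -0.5, -0.5]
grip_width: 0.0509
grip_force: 30.0
```

Request:
{"fn": "drive_tool", "kwargs": {
  "deltas": [
    [[0.008, 0.22, 0], 0, -1],
    [[0.017, 0.44, 0], 0, -1],
    [[0.025, 0.7, 0], 0, -1],
    [[0.035, 0.93, 0], 0, -1],
    [[0.035, 0.934, -0.15], 0, -1]
  ]
}}

```text
clock: 37.05
tool_pos: [0.6222, 0.2711, 0.0998]
orientation: [0.533, 0.846, 0.004, 0.002]
contact_force: [0.2, 0.2, -0.6]
grip_width: 0.0509
grip_force: 30.0
```

Request:
{"fn": "drive_tool", "kwargs": {
  "deltas": [
    [[0, 0, -0.1], 0, -1],
    [[0, 0, -0.15], 0, -1],
    [[0, 0, -0.18], 0, -1],
    [[0, 0, -0.18], 0, -1],
    [[0, 0, -0.18], 0, -1]
  ]
}}

```text
clock: 37.55
tool_pos: [0.6214, 0.2646, 0.0605]
orientation: [0.535, 0.845, 0.001, 0.001]
contact_force: [-0.4, 0.2, -1.1]
grip_width: 0.0511
grip_force: 30.0
```

Request:
{"fn": "drive_tool", "kwargs": {
  "deltas": [
    [[-0.002, 0.003, -0.05], 0, -1],
    [[-0.002, 0.003, -0.088], 0, -1],
    [[-0.002, 0.003, -0.088], 0, -1],
    [[-0.002, 0.003, -0.088], 0, 0.5],
    [[-0.002, 0.003, -0.088], 0, 0.7]
  ]
}}

```text
clock: 38.05
tool_pos: [0.6202, 0.2655, 0.0415]
orientation: [0.535, 0.845, -0.0, -0.0]
contact_force: [-0.4, 0.8, -0.4]
grip_width: 0.0636
grip_force: 0.0
```

Request:
{"fn": "drive_tool", "kwargs": {
  "deltas": [
    [[0, 0, 0], 0, 0.7],
    [[0, 0, 0.1], 0, 0.7],
    [[0, 0, 0.3], 0, 0.7],
    [[0, 0, 0.45], 0, 0.7],
    [[0, 0, 0.45], 0, 0.7]
  ]
}}

```text
clock: 38.55
tool_pos: [0.6226, 0.2664, 0.1386]
orientation: [0.535, 0.845, 0.004, 0.003]
contact_force: [-1.0, -0.3, 1.0]
grip_width: 0.0746
grip_force: 0.0
```

Request:
{"fn": "drive_tool", "kwargs": {
  "deltas": [
    [[0, -0.25, 0], 0, 0.7],
    [[0, -0.5, 0], 0, 0.7],
    [[0, -0.75, 0], 0, 0.7],
    [[0, -1, 0], 0, 0.7],
    [[0, -1, 0], 0, 0.7]
  ]
}}

```text
clock: 39.05
tool_pos: [0.62, 0.0595, 0.1305]
orientation: [0.538, 0.843, -0.001, 0.0]
contact_force: [0.4, 0.1, -0.4]
grip_width: 0.0748
grip_force: 0.0
```

Run:
```python
from mask import *
s=sensors.observe();print(s['clock'],s['tool_pos'],s['grip_width'])
discs()
for n,z in(('top',.026),('scene',.026)):
    d=grab(n)
    u,v=map(int,proj(d,[.621,.265,z])); g=cv2.cvtColor(d['frame'],cv2.COLOR_RGB2GRAY)[v-14:v+15,u-14:u+15]
    print(n,u,v)
    for r in g[::1]:print(' '.join('%3d'%q for q in r)) if n=='top' else None
```

```text
39.05 [0.62002989 0.05950098 0.13053631] 0.07478814764721314
disc/plate [ 0.6216 -0.324 ] diff [ 0.001  -0.0012]
disc/plate [0.6193 0.2661] diff [-0.0024 -0.0003]
disc/plate [ 0.6861 -0.1694] diff [ 0.0016 -0.0007]
top 168 173
130 127 128 128 127 126 129 127 129 128 129 128 127 126 128 128 127 128 129 129 129 130 128 129 130 130 127 130 129
129 129 129 129 129 131 128 132 130 129 130 130 131 130 130 130 129 130 128 130 129 130 133 131 126 131 129 130 130
132 132 131 131 130 130 131 132 131 131 131 132 132 131 132 133 132 132 133 133 131 132 130 132 134 132 132 131 131
129 133 131 131 131 130 132 132 132 131 132 132 131 131 130 132 131 130 131 129 129 130 131 131 132 132 131 133 131
128 129 130 129 130 129 130 129 127 131 127 128 137 138 138 147 149 145 138 132 127 126 129 129 130 128 129 130 130
127 124 125 124 128 127 128 125 126 128 133 149 175 182 179 181 183 180 177 176 168 151 131 125 127 128 128 130 129
129 128 126 128 126 127 128 125 131 149 171 175 188 193 191 192 191 190 185 186 186 185 174 137 122 129 131 130 129
129 128 128 132 129 129 131 134 150 174 191 191 188 189 190 1
[... 1804 characters left out ...]
29 131 125 124 150 187 200 199 194 178 181 189 187 178 170 153 131 122 114 120 141 148 139 111  97 112 128
130 129 129 130 126 124 128 160 193 200 199 191 182 171 159 146 139 127 128 135 137 144 148 146 124  99 112 129 132
128 129 129 127 127 125 123 132 158 181 196 201 198 190 185 183 184 183 187 187 187 172 140 116 104 113 129 133 133
124 128 130 130 128 123 122 122 126 145 166 187 199 202 201 202 202 202 201 191 176 153 112  93 112 129 134 132 134
124 126 128 127 124 125 124 125 123 124 135 151 164 168 167 165 165 165 161 141 128 121 119 123 128 134 133 132 133
121 123 122 123 123 122 122 118 121 120 119 122 121 126 129 125 128 126 122 115 115 125 132 132 135 134 134 133 133
scene 335 198
```

The second disc sits centred: its hole is at pixel (168,173), as expected. Next is the disc at (0.6858, -0.1694).

Request:
{"fn": "drive_tool", "kwargs": {
  "deltas": [
    [[0.08, -0.25, 0], 0, 0.7],
    [[0.16, -0.5, 0], 0, 0.7],
    [[0.24, -0.75, 0], 0, 0.7],
    [[0.325, -1, 0], 0, 0.7],
    [[0.325, -1, 0], 0, 0.7]
  ]
}}

```text
clock: 39.75
tool_pos: [0.6862, -0.1376, 0.1302]
orientation: [0.536, 0.844, -0.001, -0.0]
contact_force: [0.7, 0.3, -0.4]
grip_width: 0.0748
grip_force: 0.0
```

Request:
{"fn": "drive_tool", "kwargs": {
  "deltas": [
    [[0, -0.12, 0], 0, 0.7],
    [[0, -0.175, -0.15], 0, 0.7],
    [[0, -0.175, -0.3], 0, 0.7],
    [[0, -0.175, -0.43], 0, 0.7],
    [[0, -0.175, -0.43], 0, 0.7]
  ]
}}

```text
clock: 40.25
tool_pos: [0.683, -0.1662, 0.0395]
orientation: [0.534, 0.846, -0.001, -0.005]
contact_force: [-1.3, -0.0, -0.3]
grip_width: 0.0746
grip_force: 0.0
```

Request:
{"fn": "drive_tool", "kwargs": {
  "deltas": [
    [[0, 0, 0], 0, 0.7],
    [[0, 0, 0], 0, 0.7],
    [[0, 0, -0.05], 0, 0.7],
    [[0, 0, -0.1], 0, 0.7],
    [[0, 0, -0.1], 0, 0.7]
  ]
}}

```text
clock: 40.75
tool_pos: [0.6843, -0.1691, 0.0233]
orientation: [0.535, 0.845, -0.0, -0.001]
contact_force: [-0.5, -0.0, -0.6]
grip_width: 0.0747
grip_force: 0.0
```

Request:
{"fn": "drive_tool", "kwargs": {
  "deltas": [
    [[0, 0, 0], 0, 0.7],
    [[0, 0, 0], 0, 0.7]
  ]
}}

```text
clock: 40.95
tool_pos: [0.6854, -0.1696, 0.0257]
orientation: [0.535, 0.845, 0.0, 0.0]
contact_force: [-0.4, 0.3, 0.8]
grip_width: 0.0747
grip_force: 0.0
```

Request:
{"fn": "drive_tool", "kwargs": {
  "deltas": [
    [[0, 0, 0], 0, -1],
    [[0, 0, 0], 0, -1],
    [[0, 0, 0], 0, -1],
    [[0, 0, 0], 0, -1],
    [[0, 0, 0], 0, -1]
  ]
}}

```text
clock: 41.45
tool_pos: [0.6854, -0.1695, 0.0258]
orientation: [0.535, 0.845, 0.0, 0.0]
contact_force: [0.5, 0.2, 0.2]
grip_width: 0.0508
grip_force: 30.0
```

Request:
{"fn": "drive_tool", "kwargs": {
  "deltas": [
    [[0, 0, 0.15], 0, -1],
    [[0, 0, 0.35], 0, -1],
    [[-0.05, 0, 0.5], 0, -1],
    [[-0.15, 0.15, 0.5], 0, -1],
    [[-0.225, 0.375, 0.5], 0, -1]
  ]
}}

```text
clock: 41.95
tool_pos: [0.6401, -0.096, 0.1271]
orientation: [0.536, 0.844, 0.0, 0.002]
contact_force: [0.5, 1.0, -1.2]
grip_width: 0.0508
grip_force: 30.0
```

Request:
{"fn": "drive_tool", "kwargs": {
  "deltas": [
    [[-0.02, 0.22, 0], 0, -1],
    [[-0.05, 0.44, 0], 0, -1],
    [[-0.08, 0.66, 0], 0, -1],
    [[-0.1, 0.86, 0], 0, -1],
    [[-0.1, 0.86, 0], 0, -1]
  ]
}}

```text
clock: 42.45
tool_pos: [0.6194, 0.0826, 0.1255]
orientation: [0.532, 0.846, 0.001, -0.001]
contact_force: [0.0, 0.6, -0.4]
grip_width: 0.0508
grip_force: 30.0
```

Request:
{"fn": "drive_tool", "kwargs": {
  "deltas": [
    [[0, 0.22, 0], 0, -1],
    [[0, 0.44, 0], 0, -1],
    [[0, 0.7, 0], 0, -1],
    [[0, 0.94, 0], 0, -1],
    [[0, 0.94, -0.15], 0, -1]
  ]
}}

```text
clock: 42.95
tool_pos: [0.6217, 0.2721, 0.1003]
orientation: [0.532, 0.847, 0.005, 0.002]
contact_force: [0.2, -1.4, -0.5]
grip_width: 0.0508
grip_force: 30.0
```

Request:
{"fn": "drive_tool", "kwargs": {
  "deltas": [
    [[0, 0, -0.08], 0, -1],
    [[0, 0, -0.14], 0, -1],
    [[0, 0, -0.14], 0, -1],
    [[0, 0, -0.14], 0, -1],
    [[0, 0, -0.14], 0, -1]
  ]
}}

```text
clock: 43.45
tool_pos: [0.6212, 0.2649, 0.0692]
orientation: [0.535, 0.845, 0.001, 0.001]
contact_force: [-0.0, 0.5, -1.8]
grip_width: 0.0508
grip_force: 30.0
```

Request:
{"fn": "drive_tool", "kwargs": {
  "deltas": [
    [[-0.001, 0.001, -0.04], 0, -1],
    [[-0.001, 0.001, -0.0775], 0, -1],
    [[-0.001, 0.001, -0.0775], 0, -1],
    [[-0.001, 0.001, -0.0775], 0, 0.5],
    [[-0.001, 0.001, -0.0775], 0, 0.7]
  ]
}}

```text
clock: 43.95
tool_pos: [0.6201, 0.2658, 0.0521]
orientation: [0.535, 0.845, -0.0, -0.0]
contact_force: [0.9, 0.6, 0.4]
grip_width: 0.0632
grip_force: 0.0
```

Request:
{"fn": "drive_tool", "kwargs": {
  "deltas": [
    [[0, 0, 0], 0, 0.7],
    [[0, 0, 0.1], 0, 0.7],
    [[0, 0, 0.3], 0, 0.7],
    [[0, 0, 0.4], 0, 0.7],
    [[0, 0, 0.4], 0, 0.7]
  ]
}}

```text
clock: 44.45
tool_pos: [0.6219, 0.2665, 0.1373]
orientation: [0.535, 0.845, 0.003, 0.002]
contact_force: [0.5, -0.3, 0.5]
grip_width: 0.0745
grip_force: 0.0
```

Request:
{"fn": "drive_tool", "kwargs": {
  "deltas": [
    [[0, -0.25, 0], 0, 0.7],
    [[0, -0.5, 0], 0, 0.7],
    [[0, -0.75, 0], 0, 0.7],
    [[0, -1, 0], 0, 0.7],
    [[0, -1, 0], 0, 0.7]
  ]
}}

```text
clock: 44.95
tool_pos: [0.6195, 0.0597, 0.1301]
orientation: [0.538, 0.843, -0.002, -0.0]
contact_force: [0.2, 0.7, -0.6]
grip_width: 0.0749
grip_force: 0.0
```

```bash
cat > hole.py <<'E'
from meas import *
def hole(z):
    for n in('top','scene'):
        d=grab(n); u,v=map(int,np.round(proj(d,[.621,.265,z]))); g=cv2.cvtColor(d['frame'],cv2.COLOR_RGB2GRAY)[v-6:v+7,u-6:u+7].astype(float)
        w=np.clip(150-g,0,None); Y,X=np.mgrid[:13,:13]; k=w.sum(); p=onz(d,u-6+(w*X).sum()/k,v-6+(w*Y).sum()/k,z); print('hole',n,p[:2].round(4),int(k))
E
python3 - <<'E'
from hole import *
s=sensors.observe();print(s['clock'],s['tool_pos'],s['grip_width'])
discs();hole(.035)
E
```

```text
44.95 [0.61952891 0.05972988 0.13010512] 0.07485709165540985
disc/plate [ 0.6216 -0.324 ] diff [ 0.0009 -0.0012]
disc/plate [0.6175 0.2669] diff [-0.0057  0.0012]
hole top [0.6194 0.2668] 661
hole scene [0.6209 0.2644] 1647
```

Three discs are stacked and centred. The last one is at (0.6216, -0.324).

Request:
{"fn": "drive_tool", "kwargs": {
  "deltas": [
    [[0.005, -0.25, 0], 0, 0.7],
    [[0.005, -0.5, 0], 0, 0.7],
    [[0.005, -0.75, 0], 0, 0.7],
    [[0.005, -1, 0], 0, 0.7],
    [[0.005, -1, 0], 0, 0.7]
  ]
}}

```text
clock: 45.65
tool_pos: [0.6209, -0.1383, 0.1312]
orientation: [0.536, 0.844, -0.001, 0.0]
contact_force: [-0.4, 1.1, -0.4]
grip_width: 0.0746
grip_force: 0.0
```

Request:
{"fn": "drive_tool", "kwargs": {
  "deltas": [
    [[0, -0.25, 0], 0, 0.7],
    [[0, -0.5, 0], 0, 0.7],
    [[0, -0.75, 0], 0, 0.7],
    [[0, -0.95, 0], 0, 0.7],
    [[0, -0.95, 0], 0, 0.7]
  ]
}}

```text
clock: 46.15
tool_pos: [0.621, -0.3269, 0.1305]
orientation: [0.536, 0.844, -0.001, -0.0]
contact_force: [-0.3, 0.6, -0.1]
grip_width: 0.0743
grip_force: 0.0
```

Request:
{"fn": "drive_tool", "kwargs": {
  "deltas": [
    [[0, 0, 0], 0, 0.7],
    [[0, 0, -0.15], 0, 0.7],
    [[0, 0, -0.3], 0, 0.7],
    [[0, 0, -0.43], 0, 0.7],
    [[0, 0, -0.43], 0, 0.7]
  ]
}}

```text
clock: 46.65
tool_pos: [0.6198, -0.3196, 0.0406]
orientation: [0.533, 0.846, 0.0, -0.004]
contact_force: [1.4, -0.2, -0.3]
grip_width: 0.0749
grip_force: 0.0
```

Request:
{"fn": "drive_tool", "kwargs": {
  "deltas": [
    [[0, 0, -0.05], 0, 0.7],
    [[0, 0, -0.1], 0, 0.7],
    [[0, 0, -0.1], 0, 0.7],
    [[0, 0, -0.1], 0, 0.7],
    [[0, 0, -0.1], 0, 0.7]
  ]
}}

```text
clock: 47.15
tool_pos: [0.6215, -0.3245, 0.0271]
orientation: [0.535, 0.845, 0.0, 0.001]
contact_force: [-0.4, -0.3, 0.2]
grip_width: 0.0744
grip_force: 0.0
```

Request:
{"fn": "drive_tool", "kwargs": {
  "deltas": [
    [[0, 0, -0.007], 0, 0.7],
    [[0, 0, -0.007], 0, -1],
    [[0, 0, -0.007], 0, -1],
    [[0, 0, -0.007], 0, -1],
    [[0, 0, -0.007], 0, -1]
  ]
}}

```text
clock: 47.65
tool_pos: [0.6211, -0.3243, 0.0247]
orientation: [0.535, 0.845, 0.0, 0.0]
contact_force: [0.6, -0.7, 0.2]
grip_width: 0.051
grip_force: 30.0
```

Request:
{"fn": "drive_tool", "kwargs": {
  "deltas": [
    [[0, 0, 0], 0, -1],
    [[0, 0, 0.15], 0, -1],
    [[0, 0, 0.35], 0, -1],
    [[0, 0.1, 0.5], 0, -1],
    [[0, 0.3, 0.5], 0, -1]
  ]
}}

```text
clock: 48.15
tool_pos: [0.6228, -0.2671, 0.1312]
orientation: [0.536, 0.844, 0.0, 0.005]
contact_force: [0.3, -0.6, 0.5]
grip_width: 0.0511
grip_force: 30.0
```

Request:
{"fn": "drive_tool", "kwargs": {
  "deltas": [
    [[0, 0.22, 0], 0, -1],
    [[0, 0.44, 0], 0, -1],
    [[0, 0.66, 0], 0, -1],
    [[0, 0.9, 0], 0, -1],
    [[0, 0.9, 0], 0, -1]
  ]
}}

```text
clock: 48.65
tool_pos: [0.6211, -0.0785, 0.1248]
orientation: [0.532, 0.847, 0.001, -0.001]
contact_force: [0.6, -0.9, -1.4]
grip_width: 0.0509
grip_force: 30.0
```

Request:
{"fn": "drive_tool", "kwargs": {
  "deltas": [
    [[0, 0.22, 0], 0, -1],
    [[0, 0.44, 0], 0, -1],
    [[0, 0.66, 0], 0, -1],
    [[0, 0.9, 0], 0, -1],
    [[0, 0.9, 0], 0, -1]
  ]
}}

```text
clock: 49.15
tool_pos: [0.6207, 0.1007, 0.1245]
orientation: [0.532, 0.847, 0.001, -0.001]
contact_force: [-0.9, -0.3, -0.9]
grip_width: 0.0513
grip_force: 30.0
```

Request:
{"fn": "drive_tool", "kwargs": {
  "deltas": [
    [[0, 0.22, 0], 0, -1],
    [[0, 0.44, 0], 0, -1],
    [[0, 0.66, 0], 0, -1],
    [[-0.003, 0.846, 0], 0, -1],
    [[-0.003, 0.846, -0.1], 0, -1]
  ]
}}

```text
clock: 49.65
tool_pos: [0.6217, 0.269, 0.1076]
orientation: [0.533, 0.846, 0.003, 0.001]
contact_force: [-0.2, -1.2, -0.2]
grip_width: 0.051
grip_force: 30.0
```

Request:
{"fn": "drive_tool", "kwargs": {
  "deltas": [
    [[0, 0, -0.08], 0, -1],
    [[0, 0, -0.14], 0, -1],
    [[0, 0, -0.14], 0, -1],
    [[0, 0, -0.14], 0, -1],
    [[0, 0, -0.14], 0, -1]
  ]
}}

```text
clock: 50.15
tool_pos: [0.6212, 0.2643, 0.0778]
orientation: [0.535, 0.845, 0.001, 0.001]
contact_force: [-0.6, 0.1, -0.3]
grip_width: 0.0512
grip_force: 30.0
```

Request:
{"fn": "drive_tool", "kwargs": {
  "deltas": [
    [[-0.001, 0.001, -0.04], 0, -1],
    [[-0.001, 0.001, -0.082], 0, -1],
    [[-0.001, 0.001, -0.082], 0, -1],
    [[-0.001, 0.001, -0.082], 0, 0.5],
    [[-0.001, 0.001, -0.082], 0, 0.7]
  ]
}}

```text
clock: 50.65
tool_pos: [0.6203, 0.2652, 0.0604]
orientation: [0.535, 0.845, 0.0, 0.0]
contact_force: [-0.3, -0.3, -0.3]
grip_width: 0.0636
grip_force: 0.0
```

Request:
{"fn": "drive_tool", "kwargs": {
  "deltas": [
    [[0, 0, 0], 0, 0.7],
    [[0, 0, 0.1], 0, 0.7],
    [[0, 0, 0.3], 0, 0.7],
    [[0, 0, 0.35], 0, 0.7],
    [[0, 0, 0.35], 0, 0.7]
  ]
}}

```text
clock: 51.15
tool_pos: [0.6216, 0.2657, 0.1337]
orientation: [0.535, 0.845, 0.002, 0.002]
contact_force: [-0.1, -0.1, -0.2]
grip_width: 0.0744
grip_force: 0.0
```

Request:
{"fn": "drive_tool", "kwargs": {
  "deltas": [
    [[0, -0.25, 0.1], 0, 0],
    [[0, -0.5, 0.2], 0, 0],
    [[0, -0.75, 0.3], 0, 0],
    [[-0.1, -1, 0.3], 0, 0],
    [[-0.1, -1, 0.3], 0, 0]
  ]
}}

```text
clock: 51.65
tool_pos: [0.5995, 0.061, 0.1896]
orientation: [0.537, 0.844, -0.001, 0.0]
contact_force: [0.5, -0.2, 0.2]
grip_width: 0.0442
grip_force: 0.0
```

Request:
{"fn": "drive_tool", "kwargs": {
  "deltas": [
    [[0, -0.25, 0], 0, 0],
    [[0, -0.5, 0], 0, 0],
    [[0, -0.75, 0], 0, 0],
    [[-0.1, -1, 0], 0, 0],
    [[-0.1, -1, 0], 0, 0]
  ]
}}

```text
clock: 52.15
tool_pos: [0.5785, -0.1392, 0.1879]
orientation: [0.537, 0.843, -0.001, -0.001]
contact_force: [0.7, 0.1, 0.2]
grip_width: 0.0439
grip_force: 0.0
```

Run:
```python
from hole import *
s=sensors.observe();print(s['clock'],s['tool_pos'],s['orientation'],s['grip_width'])
discs();hole(.044)
def mx(n,fr):
    f=cv2.cvtColor(fr,cv2.COLOR_RGB2BGR);return f
d=grab('scene');f=cv2.cvtColor(d['frame'],cv2.COLOR_RGB2BGR)
cv2.imwrite('pics/final.png',cv2.resize(f[110:270,60:380],None,fx=2.5,fy=2.5,interpolation=cv2.INTER_CUBIC))
d=grab('top')
hsv=cv2.cvtColor(d['frame'],cv2.COLOR_RGB2HSV)
m=cv2.inRange(hsv,(0,0,0),(180,255,70));k=np.zeros_like(m);k[190:224,395:410]=m[190:224,395:410]
c=max(cv2.findContours(k,0,1)[0],key=cv2.contourArea);r=cv2.minAreaRect(c);print('lever',np.array([onz(d,*q,.062)[:2] for q in cv2.boxPoints(r)]).round(4).tolist())
m=cv2.inRange(hsv,(18,120,120),(35,255,255));k=np.zeros_like(m);k[210:240,375:425]=m[210:240,375:425]
Y,X=np.nonzero(k);print('pipe z.03',onz(d,X.min(),Y.mean(),.028)[:2],onz(d,X.max(),Y.mean(),.028)[:2], onz(d,X.mean(),Y.mean(),.03)[:2])
```

```text
52.15 [ 0.57848398 -0.1391981   0.18788747] [ 0.5371357   0.84349381 -0.00126743 -0.00135342] 0.04390403295097821
disc/plate [0.6171 0.2677] diff [-0.0086  0.0012]
hole top [0.6222 0.2655] 713
hole scene [0.6183 0.2655] 1841
lever [[0.5578, -0.3843], [0.5589, -0.3961], [0.4863, -0.3995], [0.4852, -0.3878]]
pipe z.03 [ 0.47746157 -0.34980575] [ 0.4787584  -0.44092316] [ 0.47793542 -0.39306424]
```

View pics/final.png

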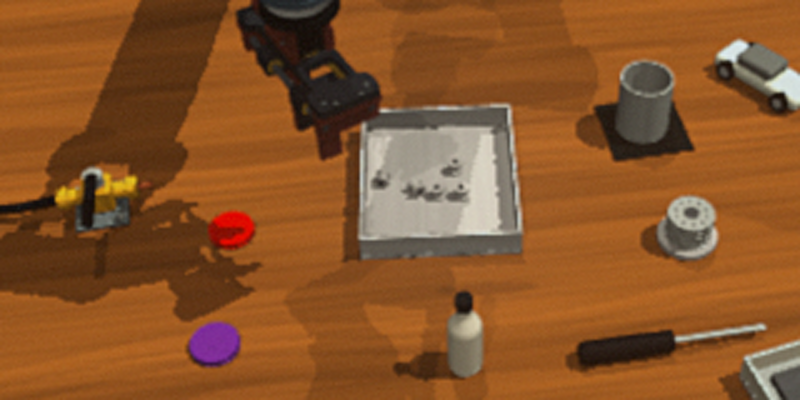

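The final view shows four discs stacked on the plate at (690,228), five hubs in the tray at about (420,185), and the cup upright on the mat at (645,100). Bottle, screwdriver and car are untouched. Now the valve.

Request:
{"fn": "drive_tool", "kwargs": {
  "deltas": [
    [[-0.05, -0.2, 0], 0.023, -0.2],
    [[-0.1, -0.4, 0], 0.046, -0.2],
    [[-0.15, -0.6, 0], 0.069, -0.2],
    [[-0.2, -0.8, 0], 0.092, -0.2],
    [[-0.2, -0.8, 0], 0.115, -0.2]
  ]
}}

```text
clock: 52.95
tool_pos: [0.5395, -0.2978, 0.1896]
orientation: [0.2, 0.98, -0.001, -0.0]
contact_force: [0.9, 0.7, 0.4]
grip_width: 0.0352
grip_force: 0.0
```

Request:
{"fn": "drive_tool", "kwargs": {
  "deltas": [
    [[-0.005, -0.2, 0], 0.023, -0.2],
    [[-0.005, -0.4, 0], 0.046, -0.2],
    [[-0.005, -0.485, 0], 0.069, -0.2],
    [[-0.005, -0.485, 0], 0.069, -0.2],
    [[-0.005, -0.485, 0], 0.069, -0.2]
  ]
}}

```text
clock: 53.45
tool_pos: [0.5401, -0.3905, 0.1898]
orientation: [-0.013, 1.0, 0.001, -0.0]
contact_force: [0.6, 0.6, 0.3]
grip_width: 0.0353
grip_force: 0.0
```

Request:
{"fn": "drive_tool", "kwargs": {
  "deltas": [
    [[0, 0, -0.1], 0, -0.2],
    [[0, 0, -0.25], 0, -0.2],
    [[0, 0, -0.35], 0, -0.2],
    [[0, 0, -0.4], 0, -0.2],
    [[0, 0, -0.4], 0, -0.2]
  ]
}}

```text
clock: 53.95
tool_pos: [0.5393, -0.3899, 0.1087]
orientation: [-0.014, 1.0, 0.001, -0.001]
contact_force: [-0.7, -0.0, 0.6]
grip_width: 0.0351
grip_force: 0.0
```

Request:
{"fn": "drive_tool", "kwargs": {
  "deltas": [
    [[0, -0.005, -0.1], 0, -0.2],
    [[0, -0.005, -0.18], 0, -0.2],
    [[0, -0.005, -0.245], 0, -0.2],
    [[0, -0.005, -0.245], 0, -0.2],
    [[0, -0.005, -0.245], 0, -0.2]
  ]
}}

```text
clock: 54.45
tool_pos: [0.5393, -0.3928, 0.0613]
orientation: [-0.014, 1.0, 0.0, -0.0]
contact_force: [-0.3, 0.8, 0.3]
grip_width: 0.0353
grip_force: 0.0
```

Request:
{"fn": "drive_tool", "kwargs": {
  "deltas": [
    [[0, 0, 0], 0, -1],
    [[0, 0, 0], 0, -1],
    [[0, 0, 0], 0, -1],
    [[0, 0, 0], 0, -1]
  ]
}}

```text
clock: 54.85
tool_pos: [0.5398, -0.3937, 0.0622]
orientation: [-0.014, 1.0, -0.001, 0.001]
contact_force: [1.0, -3.0, 1.1]
grip_width: 0.0123
grip_force: 30.0
```

Request:
{"fn": "drive_tool", "kwargs": {
  "deltas": [
    [[-0.001, -0.043, 0], -0.0222, -1],
    [[-0.008, -0.085, 0], -0.0444, -1],
    [[-0.0215, -0.126, 0], -0.0667, -1],
    [[-0.04, -0.1645, 0], -0.0889, -1],
    [[-0.0635, -0.2, 0], -0.111, -1]
  ]
}}

```text
clock: 55.35
tool_pos: [0.5272, -0.4332, 0.0621]
orientation: [0.331, 0.944, 0.0, 0.001]
contact_force: [0.6, 1.3, 2.7]
grip_width: 0.013
grip_force: 29.9
```

Request:
{"fn": "drive_tool", "kwargs": {
  "deltas": [
    [[-0.0175, -0.0205, 0], -0.014, -1],
    [[-0.0175, -0.0205, 0], -0.014, -1],
    [[-0.0175, -0.0205, 0], -0.014, -1],
    [[-0.0175, -0.0205, 0], -0.014, -1]
  ]
}}

```text
clock: 55.75
tool_pos: [0.5237, -0.4371, 0.0621]
orientation: [0.369, 0.929, -0.0, 0.001]
contact_force: [2.2, 0.2, 3.7]
grip_width: 0.0128
grip_force: 30.0
```

Request:
{"fn": "drive_tool", "kwargs": {
  "deltas": [
    [[0, 0, 0], 0, -0.4],
    [[0, 0, 0], 0, -0.4],
    [[0, 0, 0], 0, -0.4],
    [[0, 0, 0.15], 0, -0.4],
    [[0, 0, 0.35], 0, -0.4]
  ]
}}

```text
clock: 56.25
tool_pos: [0.5216, -0.4357, 0.1278]
orientation: [0.37, 0.929, 0.001, -0.004]
contact_force: [0.5, 0.1, 0.5]
grip_width: 0.0268
grip_force: 0.0
```

Request:
{"fn": "drive_tool", "kwargs": {
  "deltas": [
    [[0, 0, 0.2], 0, -0.4],
    [[-0.1, 0.3, 0.3], 0, -0.4],
    [[-0.2, 0.55, 0.3], 0, -0.4],
    [[-0.3, 0.8, 0.3], 0, -0.4],
    [[-0.3, 1, 0.3], 0, -0.4]
  ]
}}

```text
clock: 56.75
tool_pos: [0.4633, -0.2479, 0.191]
orientation: [0.37, 0.929, -0.0, -0.0]
contact_force: [0.9, 0.5, 0.4]
grip_width: 0.0264
grip_force: 0.0
```

Run:
```python
from hole import *
s=sensors.observe();print(s['clock'],s['tool_pos'])
hole(.044)
d=grab('top');hsv=cv2.cvtColor(d['frame'],cv2.COLOR_RGB2HSV)
m=cv2.inRange(hsv,(0,0,0),(180,255,70))
for r in m[200:240,385:435]:print(''.join('#' if q else '.' for q in r))
print(proj(d,[.478,-.395,.062]))
for a in(30,38,45,52):
    t=np.radians(1-a);print(a,np.round(proj(d,[.478+.082*np.cos(t),-.395+.082*np.sin(t),.062]),1))
```

```text
56.75 [ 0.46327645 -0.24791751  0.19103807]
hole top [0.6222 0.2655] 700
hole scene [0.6182 0.2656] 1919
..................................................
..................................................
..................................................
..................................................
..................................................
..................................................
..................................................
..................................................
..................................................
..................................................
..................................................
..................................................
..................................................
..................................................
..................................................
..................................................
..................................................
..................................................
..................................................
..........................
[... 476 characters left out ...]
.......
..................................................
..................................................
..................................................
..................................................
..................................................
..................................................
..................................................
..................................................
..................................................
..................................................
..................................................
(np.float64(405.05202339934044), np.float64(225.8626085825814))
30 [418.3 200.2]
38 [421.8 202.5]
45 [424.7 204.9]
52 [427.2 207.6]
```

Request:
{"fn": "drive_tool", "kwargs": {
  "deltas": [
    [[-0.05, 0.25, 0.1], 0, -0.4],
    [[-0.1, 0.5, 0.2], 0, -0.4],
    [[-0.15, 0.75, 0.3], 0, -0.4],
    [[-0.2, 1, 0.4], 0, -0.4],
    [[-0.2, 1, 0.4], 0, -0.4]
  ]
}}

```text
clock: 57.4
tool_pos: [0.4249, -0.0472, 0.2737]
orientation: [0.369, 0.929, 0.001, 0.002]
contact_force: [0.7, -0.2, 0.6]
grip_width: 0.0266
grip_force: 0.0
```

Run:
```python
from hole import *
s=sensors.observe();print(s['clock'],s['tool_pos'])
d=grab('top');hsv=cv2.cvtColor(d['frame'],cv2.COLOR_RGB2HSV)
m=cv2.inRange(hsv,(0,0,0),(180,255,70))
k=np.zeros_like(m);k[198:222,405:432]=m[198:222,405:432]
c=max(cv2.findContours(k,0,1)[0],key=cv2.contourArea);r=cv2.minAreaRect(c)
b=np.array([onz(d,*q,.062)[:2] for q in cv2.boxPoints(r)]);e=b[1]-b[0],b[2]-b[1];v=max(e,key=np.linalg.norm);print(cv2.contourArea(c),r,np.degrees(np.arctan2(v[1],v[0])),b.round(3).tolist())
```

```text
57.4 [ 0.42485152 -0.04723217  0.27367695]
60.0 ((415.4972839355469, 213.44752502441406), (3.8651294708251953, 22.596141815185547), 41.987213134765625) -42.93076511212947 [[0.493, -0.4], [0.54, -0.444], [0.533, -0.451], [0.486, -0.407]]
```

```bash
python3 -c "
from cell import hand_in
print(hand_in())"
```

```text
the job is handed in; nothing more can be done
None
```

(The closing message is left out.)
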